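Put the teether away and click the sliding basket lid shut

TASK

Take the cactus teether off the turntable and put it in the open compartment of the basket. Then gently push the sliding lid by its upright tab until it is fully home and its sprung bolt clicks down into the latch, and let go. Do not force the lid against its stop, and leave the other things where they are.

Things in the scene. Friction and masses are not known exactly. Their poses are not given: they have to be found in the camera images.
- basket: Fixed grey plastic basket, 170 (x) x 340 (y) x 70 high, with a 28 mm flange along its +x side; origin: centre of its underside, z up. Open compartment at the -y end: inside x -80..80, y -145..-10, floor 5 mm up, walls 70 mm high. A fixed deck, top 70 mm up, roofs the +y half; the open lid is parked over it.
- lid: White sliding lid: plate 154 (x) x 175 (y) x 6 mm, y -165..+10 in its frame, top 7 mm above its origin; axes as the basket's. Origin at (0, s, 70 mm) in the basket frame, s = opening: 125 to 145 mm at first, -21 to +18 mm once latched. Slides along the basket's y, shutting towards -y; friction about 2 N. A push of over 16 N is forcing it.
- tab (a point): Centre of the +y (pushing) face of the lid's upright tab, which is 70 mm wide (x), 10 mm thick (y); this point is 22 mm above the lid origin (92 mm above the table), the tab's top 37 mm above the lid origin. Axes as the basket's.
- bolt (a joint): Height in m of the lid's upright sprung steel bolt above its latched place: about 0.0035 while it rides on its track, up to 0.008 as it climbs a 6 mm long ramp just before the latch (the push then rises to some 5 to 10 N), 0 once it has dropped, with a click, into the notch. Let go on the ramp, the lid slides back.
- bolt_head (a point): Top of the bolt's round head (20 mm across), over a lug on the lid's +x side at (95, -30) mm in the lid frame; 52 mm above the lid origin when latched.
- strip (a point): Nominal place of the latch notch on the basket's flange. The strip with ramp and notch sits in slots and was set by hand: the bolt really drops where the lid is open by anything from -16 to +18 mm, and no reading tells where. 1.5 mm further the lid's lug meets a rubber buffer (about 8 N per mm), so the push climbs past 11 N only there.
- turntable: Round wooden turntable, 260 mm diameter, that does not turn; flat top 25 mm above the table. Origin: centre of its underside.
- teether: Grey silicone cactus teether lying flat, 70 g, firm: trunk 90 (x) x 26 (y) x 26 mm high with two stubby arms on the +x half, 74 mm wide over all. Origin: centre of its underside; x along the trunk towards the arms' end.
- teether_grip (a point): Point on the bare part of the teether's trunk, 22 mm from its origin towards -x, 13 mm above its underside; 26 mm wide across y. Axes as the teether's.
- cup: Yellow stacking cup on the turntable, 60 mm wide, 45 high; leave alone. Origin: centre of its underside.
- jar: Twist cap glass jar, 64 mm wide, 85 high, behind; leave alone. Origin: centre of its underside.
- rattle: Bamboo dumbbell rattle, about 130 mm long, lying; leave alone. Origin under its middle.
- spoon: Stainless steel spoon, lying; leave alone.
- toyring: Wooden ring, 72 mm wide, 20 high, right of the basket; leave alone.
- brick: Wooden block 60 x 30 x 30 mm, right of the basket; leave alone.
Not all that is in view belongs to the job. Leave any purple look-alike of the teether alone.

How it is judged:
By the outcome, as a careful person would: the job done as asked, in the order asked, and still so for the second after the job is handed in, with the robot touching nothing.
It also fails if it takes over 61 s, if anything falls off the work surface, if the arm or the gripper's body presses on something with over 40 N, if the wrist force passes 120 N, or if a joint passes its speed limit or range.

ROBOT

A 6-joint arm with a two-finger parallel gripper is mounted at the origin on the work surface. World frame = base frame: x ahead of the robot, y to its left, z up, the work surface at z = 0. Lengths are in m, angles in rad, forces in N, time in s.
With the tool pointing down it reaches from about 0.325 to 0.9 m from the base axis. Payload 6.1 kg.
Tool frame: the origin (TCP) lies midway between the tips of the shut fingers; the grasp point (between the pads) lies r.pinch_z behind it (r.pinch_z is the distance from the TCP to the grasp point, in m); z points along the fingers, y is the direction in which the jaws open and shut (so a half turn about z gives the same grasp; the last joint's range is limited). The gripper opens to 87 mm and grips with 3 to 60 N. Pads are 19 mm wide; open, the fingers measure 117 mm over their backs; the gripper's body (75 mm by 190 mm) begins 51 mm behind the grasp point.
Start: joints at [1.005, 0.22, 1.526, -0, 1.395, -0.126], TCP at [0.266, 0.566, 0.223] pointing down, gripper open.
Joint ranges: [-2.98, 2.98], [-0.91, 2.08], [0.09, 2.57], [-1.24, 4.39], [0.2, 2.65], [-2.68, 2.68]. Speed limits (rad/s): [2.57, 2.57, 3.01, 3.14, 3.14, 3.14].

INTERFACE

Orientations are given as a rotation vector (axis times angle).
In Python, from plant import r gives the robot as it stands.
- The arm moves only by the tool step_arm, never from a script. Its argument "rows" is a list of rows, each a list of 3 entries, a list of its own where there are three numbers: the shift along the tool's x, y, z in units of 30 mm (1.0 is 30 mm), then the turn about the tool's z in units of 5 degrees (1.0 is 5 degrees), then the finger opening in mm, from 0 to 87. A call has 1 to 12 rows; each row shifts and turns the commanded pose from where the row before left it, along the tool's axes as they then stand; what a row does not reach is not made up. A row lasts 1/8 s, in which the tool goes at most 62.5 mm and 10.7 degrees, less where a joint would pass 70% of its speed; a pose out of reach is approached as far as the arm can. A call is refused whole if a number of a shift passes 1 or a number of a turn 1, either way. A call with a gripper value outside its range is refused whole. The fingers move at their own pace and stop on an object; "force" is the grip in N (left out, the last holds). Time passes only in rows, so rows that do not move let the fingers close. It gives the time, the measured TCP pose, the force and the opening at its end, in the units of the state.
- r.get_obs(): the state, without advancing time (a new reading comes with each control period).
- r.snapshot(name): name is "scene" or "top" or "wrist"; returns a dict with "frame" (400x640x3 uint8, blue, green, red), "fx", "fy", "cx", "cy" (pixels), "dist" ([k1, k2, p1, p2, k3] as OpenCV has them; the pictures are not rectified), "origin" and "attitude" of the camera in the world; the wrist camera has in their place "hand_eye" (4x4, takes a point from camera to tool coordinates, whose origin is the TCP and whose axes are the flange's). Camera axes: x right, y down, z forward; pixel columns grow to the right and rows downward; lengths in m; the calibration is good to about 2 mm. A picture is of the moment at which its call begins: read the wrist's pose just before it. There is no depth.
- r.sign_off(): hands the job in, once; it reports no verdict.
Trained networks look in the newest picture that a camera, given by its name, has taken for a name from the list of things; names that differ only in an ending like _2 or _b are one class to them, and where a whole thing is asked for, a point or a joint stands for the part that bears it (a point fixed in the world has none). Each returns a list of dicts, best first, with "p" (0 to 1); they miss things now and then, are a little off and sometimes report something else, mostly with a low value. They report only what shows in the picture. A call takes as long as a camera call. They do not tell look-alikes from the thing itself.
- r.outline_of(camera, label): "region" (400x640 bool, what is visible of it) and "extent" ([left, top, width, height] in pixels, round what is visible of it).
The state is a dict: "time_s": time; "joint_positions": joint angles; "dq": joint speeds; "tau": joint torques, N m; "tool_pos": TCP position; "eef_rot": TCP orientation; "force": force on the tool from outside, world axes, zero at the start; "torque": the same for the moment, N m; "width": finger opening in m.
Only numpy, scipy, OpenCV 4.12 (cv2) and the standard library are available. Lean on these libraries where they do the work, as an engineer would, in place of code of your own. Each camera call takes 0.05 s, during which the arm holds its last target.

## Working session

There is one attempt and no reset: what is moved stays moved. The work goes in short steps, Python scripts to look and compute and a tool call to move; the robot and the scene stay as the last step left them, time stands still between calls to the robot, and variables do not carry over. Pictures are saved under pics/ and viewed, and the job is handed in when it is done.

Besides the shell and the picture viewer there is one more tool, called after "Call:" as name([rows], argument=value, ...), one row to a line, values as JSON. step_arm: Moves the arm, as the interface text tells. Its arguments: {"type":"object","properties":{"rows":{"type":"array","items":{"type":"array"}},"force":{"type":"number"}},"required":["rows"]}

```bash
mkdir -p pics; ls; python3 - <<'E'
from plant import r
import cv2
o=r.get_obs(); print({k:o[k] for k in('time_s','tool_pos','eef_rot','force','width')}, r.pinch_z)
for n in('scene','top','wrist'):
    s=r.snapshot(n); cv2.imwrite(f'pics/{n}0.png',s['frame'])
    print(n,{k:v for k,v in s.items() if k!='frame'})
    for l in('teether','basket','lid','tab','bolt','cup','turntable'):
        print(l,[(round(d['p'],2),d['extent']) for d in r.outline_of(n,l)])
E
```

```text
pics
{'time_s': 0.0, 'tool_pos': array([0.26577582, 0.56500419, 0.22143252]), 'eef_rot': array([-6.85131706e-01, -3.06531529e+00,  2.84566767e-03]), 'force': array([-0.14507586, -0.0340736 ,  0.00477119]), 'width': 0.08724008755908347} 0.0187
scene {'fx': 395.11524315145033, 'fy': 395.11524315145033, 'cx': 326.61268517459126, 'cy': 193.30366070548214, 'dist': array([-0.01105768,  0.        ,  0.        ,  0.        ,  0.        ]), 'origin': array([ 1.07901489, -0.66475102,  1.19061164]), 'attitude': array([-2.31683588, -0.87374836,  0.28804563])}
teether [(0.62, [323.6, 126.0, 19.1, 15.9]), (0.52, [355.6, 153.4, 21.2, 17.5])]
basket [(0.82, [238.1, 189.4, 107.0, 105.5])]
lid [(0.57, [267.8, 195.4, 65.9, 53.8])]
tab [(0.65, [269.7, 197.4, 63.2, 56.7])]
bolt [(0.47, [266.4, 193.9, 67.8, 55.1])]
cup [(0.63, [373.7, 170.9, 11.4, 20.1])]
turntable [(0.95, [336.0, 150.2, 66.6, 51.8]), (0.56, [226.9, 320.3, 20.4, 23.3])]
top {'fx': 469.9609125087003, 'fy': 469.9609125087003, 'cx': 325.7092028687181, 'cy': 201.70189543863302, 'dist': array([-0.06745281,  0.        ,  0.        ,  0.        
[... 619 characters left out ...]
 [217.6, 183.0, 68.7, 70.5])]
wrist {'fx': 351.0803168218947, 'fy': 351.0803168218947, 'cx': 318.63431241608953, 'cy': 196.97527081764554, 'dist': array([0.00165458, 0.        , 0.        , 0.        , 0.        ]), 'hand_eye': array([[-4.39082498e-05, -9.61170355e-01, -2.75955697e-01,
         7.53679701e-02],
       [ 9.99999991e-01, -6.15133082e-06, -1.37687944e-04,
        -8.22146433e-04],
       [ 1.30644075e-04, -2.75955700e-01,  9.61170346e-01,
        -1.62359000e-01],
       [ 0.00000000e+00,  0.00000000e+00,  0.00000000e+00,
         1.00000000e+00]])}
teether [(0.77, [119.2, 195.8, 75.0, 74.0])]
basket []
lid []
tab []
bolt []
cup []
turntable [(0.54, [281.7, 258.9, 60.2, 80.8])]
```

```bash
python3 - <<'E'
import cv2
a=cv2.imread('pics/top0.png')[100:320,190:490]; cv2.imwrite('pics/top0c.png',cv2.resize(a,None,fx=2.66,fy=2.66,interpolation=cv2.INTER_CUBIC))
a=cv2.imread('pics/scene0.png')[100:320,190:490]; cv2.imwrite('pics/scene0c.png',cv2.resize(a,None,fx=2.66,fy=2.66,interpolation=cv2.INTER_CUBIC))
E
```

```text
(no output)
```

View pics/top0c.png

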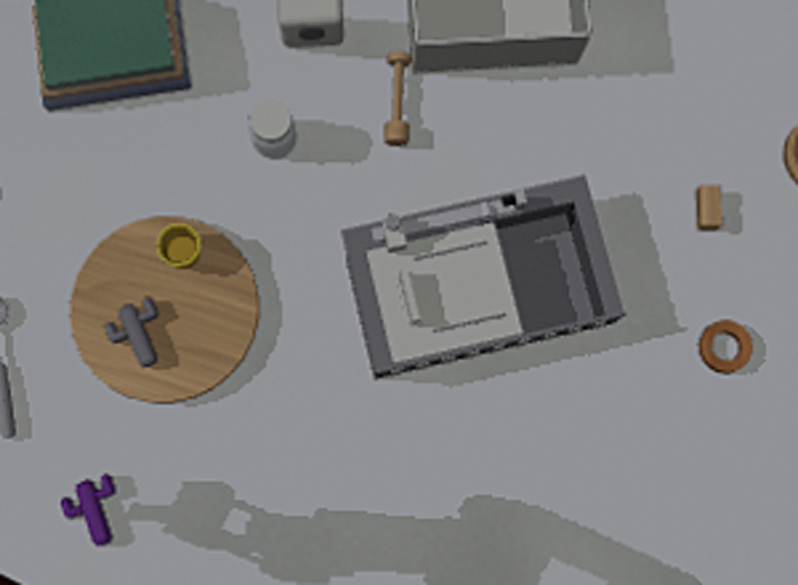

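View pics/scene0c.png

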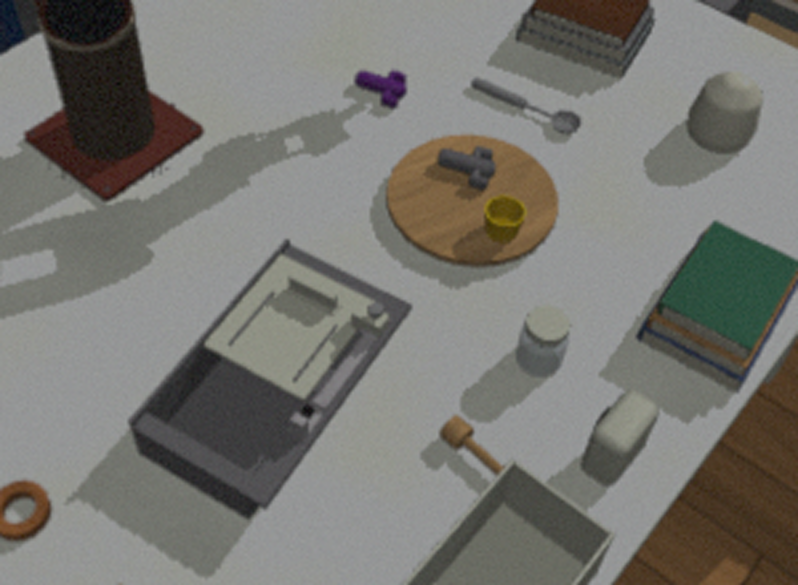

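View pics/wrist0.png

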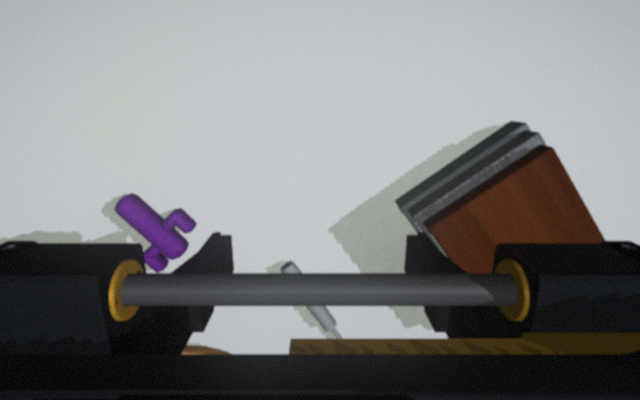

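```bash
cat > h.py <<'E'
import numpy as np, cv2
from scipy.spatial.transform import Rotation as R
def cam(s,obs=None):
    K=np.array([[s['fx'],0,s['cx']],[0,s['fy'],s['cy']],[0,0,1]]);D=np.array(s['dist'])
    if 'origin' in s: Rw=R.from_rotvec(s['attitude']).as_matrix(); t=np.array(s['origin'])
    else:
        Rt=R.from_rotvec(obs['eef_rot']).as_matrix(); H=s['hand_eye']
        Rw=Rt@H[:3,:3]; t=Rt@H[:3,3]+obs['tool_pos']
    return K,D,Rw,t
def toplane(c,uv,z):
    K,D,Rw,t=c
    n=cv2.undistortPoints(np.array(uv,float).reshape(-1,1,2),K,D).reshape(-1,2)
    d=np.c_[n,np.ones(len(n))]@Rw.T
    return t+d*((z-t[2])/d[:,2])[:,None]
def proj(c,P):
    K,D,Rw,t=c
    rv=cv2.Rodrigues(Rw.T)[0]
    return cv2.projectPoints(np.array(P,float).reshape(-1,1,3),rv,-Rw.T@t,K,D)[0].reshape(-1,2)
E
python3 - <<'E'
from plant import r
from h import *
s=r.snapshot('top'); c=cam(s)
print('attitude down?',c[2][:,2])
f=2.66;off=np.array([190,100])
def q(p,z): return toplane(c,np.array(p)/f+off,z)[:,:2].round(3)
print('basket rim corners z70',q([(345,230),(585,178),(624,315),(376,378)],.07))
print('lid plate corners z77',q([(367,250),(497,222),(523,332),(392,363)],.077))
for d in r.outline_of('top','teether'):
    m=d['region']; ys,xs=np.nonzero(m); P=toplane(c,np.c_[xs,ys],.038)[:,:2]
    u,sv,vt=np.linalg.svd(P-P.mean(0)); print(d['p'],len(xs),P.mean(0),s['frame'][m].mean(0),vt[0])
for l in ('cup','turntable','bolt_head'):
    for d in r.outline_of('top',l):
        ys,xs=np.nonzero(d['region']);print(l,d['p'],d['extent'],toplane(c,np.c_[xs,ys],.045).mean(0))
E
```

```text
attitude down? [ 0.20692203 -0.01423625 -0.97825385]
basket rim corners z70 [[ 0.594  0.01 ]
 [ 0.646 -0.319]
 [ 0.455 -0.352]
 [ 0.392 -0.019]]
lid plate corners z77 [[ 0.563 -0.018]
 [ 0.591 -0.194]
 [ 0.44  -0.215]
 [ 0.41  -0.041]]
0.84 266 [0.48304859 0.30344083] [78.92481203 77.19548872 80.30451128] [-0.99464932 -0.10330891]
0.55 274 [0.24937395 0.3647645 ] [89.37956204 39.21532847 70.02919708] [-0.99336668 -0.11498973]
cup 0.76 [246.4, 185.3, 16.9, 16.5] [0.59491526 0.23751878 0.045     ]
cup 0.24 [327.2, 181.7, 58.9, 51.9] [ 0.51047192 -0.11450905  0.045     ]
turntable 0.57 [215.7, 180.8, 69.8, 68.3] [0.50474683 0.25874153 0.045     ]
```

```bash
cat >> h.py <<'E'
def plan(obs,target,dyaw,n,w,show=True):
    """rows from measured pose to target TCP with world yaw change dyaw(deg), n rows"""
    Rt=R.from_rotvec(obs['eef_rot']).as_matrix(); p=np.array(obs['tool_pos']);T=np.array(target)
    ins=[];
    for i in range(n):
        d=(T-p)/(n-i); l=Rt.T@d/0.03; l=np.clip(l.round(2),-1,1); t=round(-dyaw/n/5,2)
        ins.append([[float(x)+0.0 for x in l],t,w]); p=p+Rt@l*.03
        Rt=Rt@R.from_rotvec([0,0,np.radians(5*t)]).as_matrix()
    print(str(ins).replace(' ',''),'end',p.round(4))
def yaw(obs):
    x=R.from_rotvec(obs['eef_rot']).as_matrix()[:,0]; return np.degrees(np.arctan2(x[1],x[0]))
E
python3 - <<'E'
from plant import r
from h import *
o=r.get_obs();print(o['time_s'],yaw(o),R.from_rotvec(o['eef_rot']).as_matrix().round(3).tolist())
plan(o,[.52,.31,.235],45,11,87)
E
```

```text
1.45 154.8043906721548 [[-0.905, 0.426, -0.0], [0.426, 0.905, 0.0], [0.0, 0.0, -1.0]]
[[[-1.0,-0.37,-0.04],-0.82,87],[[-1.0,-0.45,-0.04],-0.82,87],[[-0.96,-0.52,-0.04],-0.82,87],[[-0.93,-0.58,-0.04],-0.82,87],[[-0.88,-0.65,-0.04],-0.82,87],[[-0.83,-0.71,-0.04],-0.82,87],[[-0.78,-0.77,-0.04],-0.82,87],[[-0.72,-0.82,-0.03],-0.82,87],[[-0.66,-0.87,-0.04],-0.82,87],[[-0.6,-0.91,-0.03],-0.82,87],[[-0.54,-0.96,-0.04],-0.82,87]] end [0.52   0.31   0.2351]
```

Call:
step_arm([
  [[-1.0, -0.37, -0.04], -0.8, 87],
  [[-1.0, -0.45, -0.04], -0.8, 87],
  [[-0.96, -0.5, -0.04], -0.8, 87],
  [[-0.93, -0.58, -0.04], -0.8, 87],
  [[-0.88, -0.65, -0.04], -0.8, 87],
  [[-0.83, -0.7, -0.04], -0.8, 87],
  [[-0.78, -0.77, -0.04], -0.8, 87],
  [[-0.72, -0.82, -0.04], -0.8, 87],
  [[-0.66, -0.87, -0.04], -0.8, 87],
  [[-0.6, -0.9, -0.04], -0.8, 87],
  [[-0.54, -0.96, -0.04], -0.8, 87],
  [[0, 0, 0], 0, 87],
])

```text
time_s: 2.95
tool_pos: [0.5193, 0.3073, 0.2358]
eef_rot: [-0.509, 3.1, -0.001]
force: [-0.3, -0.5, 0.1]
width: 0.0872
```

```bash
python3 - <<'E'
from plant import r
from h import *
o=r.get_obs();print(o['time_s'],yaw(o),o['tool_pos'],o['force'])
s=r.snapshot('wrist');c=cam(s,o);f=s['frame'].copy()
for d in r.outline_of('wrist','teether'):
    m=d['region'];ys,xs=np.nonzero(m);print(d['p'],d['extent'],toplane(c,np.c_[xs,ys],.042).mean(0))
    cs,_=cv2.findContours(m.astype('uint8'),0,2);cv2.drawContours(f,cs,-1,(0,255,0),1)
    np.save('pics/m.npy',m) if d['p']>.5 else 0
cv2.imwrite('pics/w1.png',f)
E
```

```text
2.95 -161.35709158771223 [0.51934786 0.30726084 0.23579296] [-0.33305976 -0.49580999  0.119593  ]
0.56 [287.1, 85.9, 69.7, 89.0] [0.48114016 0.29797192 0.042     ]
```

View pics/w1.png

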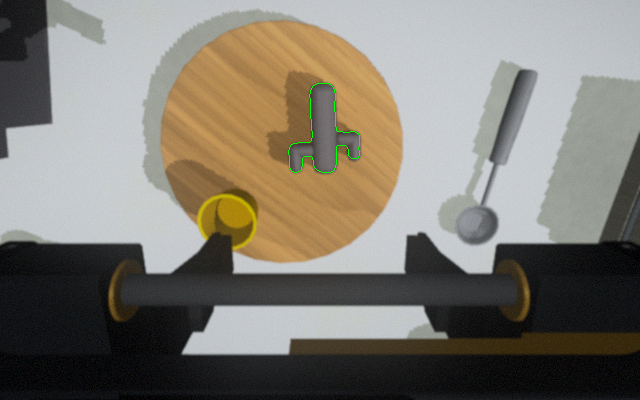

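```bash
python3 - <<'E'
from plant import r
from h import *
o=r.get_obs();s=r.snapshot('wrist');c=cam(s,o);m=np.load('pics/m.npy')
mid=[]
for y in range(92,126):
    x=np.nonzero(m[y])[0]; mid.append(((x[0]+x[-1])/2,y))
P=toplane(c,mid,.040)[:,:2]; l=cv2.fitLine(P.astype('float32'),2,0,.01,.01).ravel(); print(l, np.degrees(np.arctan2(l[1],l[0])))
ends=toplane(c,[(322.5,84.5),(324.5,172.5)],.042)[:,:2];print(ends,np.linalg.norm(ends[0]-ends[1]))
ce=ends.mean(0); u=(ends[1]-ends[0]);u/=np.linalg.norm(u); g=ce-u*.022; print('grip',g, 'axis',np.degrees(np.arctan2(u[1],u[0])), 'line x-check', P[15])
# z tcp: grip z .038 - pinch .0187
g3=[*g,.0225]
print('tool dx for above'); 
plan(o,[g[0],g[1],.10],0,4,87)
E
```

```text
[0.9359889  0.35202947 0.4559136  0.2910532 ] 20.611496
[[0.43447383 0.28383335]
 [0.51583865 0.31384922]] 0.08672477433043031
grip [0.45451593 0.29122697] axis 20.24925743035269 line x-check [0.45460364 0.29021914]
tool dx for above
[[[0.55,0.03,1.0],0.0,87],[[0.54,0.03,1.0],0.0,87],[[0.55,0.03,1.0],0.0,87],[[0.54,0.03,1.0],0.0,87]] end [0.4546 0.2914 0.1156]
```

Call:
step_arm([
  [[0.73, 0.04, 1.0], -0.36, 87],
  [[0.73, 0.04, 1.0], 0, 87],
  [[0.73, 0.04, 1.0], 0, 87],
  [[0, 0, 1.0], 0, 87],
  [[0, 0, 1.0], 0, 87],
  [[0, 0, 0.5], 0, 87],
  [[0, 0, 0], 0, 87],
])

```text
time_s: 3.98
tool_pos: [0.4538, 0.29, 0.0699]
eef_rot: [0.562, -3.089, 0.001]
force: [-0.8, -1.1, -0.3]
width: 0.087
```

```bash
python3 - <<'E'
from plant import r
from h import *
o=r.get_obs();print(o['time_s'],yaw(o),o['tool_pos'],o['force'])
plan(o,[.4545,.2907,.029],0,3,87)
s=r.snapshot('wrist');cv2.imwrite('pics/w2.png',s['frame'])
E
```

```text
3.975 -159.35840305655205 [0.4538084  0.28999859 0.06985174] [-0.81125387 -1.05945725 -0.25799207]
[[[-0.01,0.0,0.45],0.0,87],[[-0.01,0.01,0.46],0.0,87],[[-0.01,0.0,0.45],0.0,87]] end [0.4545 0.2906 0.029 ]
```

View pics/w2.png

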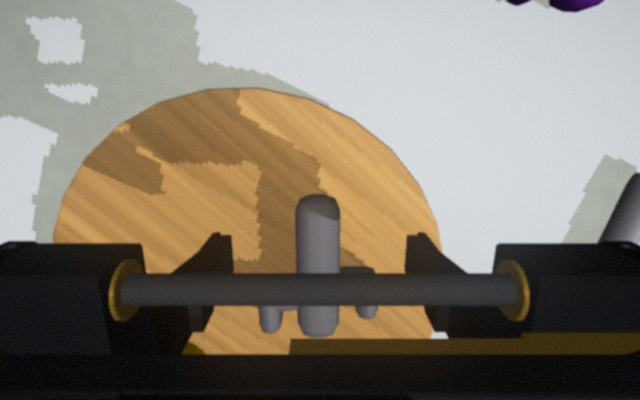

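Call:
step_arm([
  [[-0.01, 0.0, 0.6], 0, 87],
  [[-0.01, 0.0, 0.5], 0, 87],
  [[-0.01, 0.0, 0.25], 0, 87],
  [[0, 0, 0], 0, 60],
  [[0, 0, 0], 0, 15],
  [[0, 0, 0], 0, 15],
  [[0, 0, 0], 0, 15],
  [[0, 0, 0], 0, 15],
  [[0, 0, 0], 0, 15],
], force=15)

```text
time_s: 5.15
tool_pos: [0.4558, 0.2902, 0.0303]
eef_rot: [-0.562, 3.091, 0.0]
force: [0.5, -1.0, 1.7]
width: 0.0349
```

Call:
step_arm([
  [[0, 0, 0], 0, 15],
  [[0, 0, 0], 0, 15],
])

```text
time_s: 5.4
tool_pos: [0.4558, 0.2902, 0.0303]
eef_rot: [-0.562, 3.091, -0.0]
force: [-0.5, -0.3, -0.8]
width: 0.0257
```

```bash
python3 - <<'E'
from plant import r
from h import *
o=r.get_obs();print(o['time_s'],yaw(o),o['joint_positions'])
o=dict(o);o['tool_pos']=o['tool_pos']+[0,0,.06]
plan(o,[.55,-.18,.29],-11.6,17,15)
E
```

```text
5.4 -159.3949058678212 [ 4.20977686e-01  2.45392531e-01  1.89023780e+00 -7.22234103e-06
  1.00595618e+00 -1.50944151e+00]
[[[0.15,-0.93,-0.39],0.14,15],[[0.14,-0.93,-0.39],0.14,15],[[0.13,-0.93,-0.39],0.14,15],[[0.12,-0.93,-0.39],0.14,15],[[0.11,-0.93,-0.39],0.14,15],[[0.09,-0.94,-0.39],0.14,15],[[0.08,-0.94,-0.39],0.14,15],[[0.07,-0.94,-0.39],0.14,15],[[0.06,-0.94,-0.39],0.14,15],[[0.05,-0.94,-0.39],0.14,15],[[0.04,-0.94,-0.39],0.14,15],[[0.03,-0.94,-0.39],0.14,15],[[0.01,-0.94,-0.4],0.14,15],[[0.0,-0.94,-0.39],0.14,15],[[-0.01,-0.94,-0.4],0.14,15],[[-0.02,-0.94,-0.39],0.14,15],[[-0.03,-0.93,-0.4],0.14,15]] end [ 0.5501 -0.1799  0.2901]
```

Call:
step_arm([
  [[0, 0, -0.6], 0, 15],
  [[0, 0, -1], 0, 15],
  [[0.15, -0.9, -0.4], 0.14, 15],
  [[0.15, -0.93, -0.4], 0.14, 15],
  [[0.13, -0.93, -0.4], 0.14, 15],
  [[0.12, -0.93, -0.4], 0.14, 15],
  [[0.11, -0.93, -0.4], 0.14, 15],
  [[0.09, -0.94, -0.4], 0.14, 15],
  [[0.08, -0.94, -0.4], 0.14, 15],
  [[0.07, -0.94, -0.4], 0.14, 15],
  [[0.06, -0.94, -0.4], 0.14, 15],
  [[0.05, -0.94, -0.4], 0.14, 15],
])

```text
time_s: 6.9
tool_pos: [0.5109, 0.0132, 0.1999]
eef_rot: [-0.371, 3.118, -0.0]
force: [0.0, -0.1, -0.8]
width: 0.026
```

Call:
step_arm([
  [[0.04, -0.94, -0.4], 0.14, 15],
  [[0.03, -0.94, -0.4], 0.14, 15],
  [[0, -0.94, -0.4], 0.14, 15],
  [[0, -0.94, -0.4], 0.14, 15],
  [[0, -0.94, -0.4], 0.14, 15],
  [[0, -0.94, -0.4], 0.14, 15],
  [[0, -0.94, -0.4], 0.14, 15],
  [[0, 0, 0], 0, 15],
  [[0, 0, 0], 0, 15],
])

```text
time_s: 8.02
tool_pos: [0.5477, -0.1792, 0.2825]
eef_rot: [0.238, -3.132, -0.001]
force: [-1.1, -0.6, -1.5]
width: 0.0257
```

```bash
python3 - <<'E'
from plant import r
from h import *
o=r.get_obs();print(o['time_s'],yaw(o),o['tool_pos'],o['force'],o['width'],o['joint_positions'])
s=r.snapshot('wrist');c=cam(s,o);np.save('pics/c3.npy',np.array(c,dtype=object),allow_pickle=True)
f=s['frame'];cv2.imwrite('pics/w3raw.png',f)
b=R.from_euler('z',9,degrees=True).as_matrix();C=np.array([.508,-.172,0]);S=.133
f=f.copy()
def dr(P,col):
    u=proj(c,C+np.array(P)@b.T)
    for i in range(len(u)): cv2.line(f,tuple(int(v) for v in u[i-1].round()),tuple(int(v) for v in u[i].round()),col,1)
dr([(-.085,-.17,.07),(.085,-.17,.07),(.085,.17,.07),(-.085,.17,.07)],(0,255,0))
dr([(-.08,-.145,.07),(.08,-.145,.07),(.08,-.01,.07),(-.08,-.01,.07)],(255,255,0))
dr([(-.077,S-.165,.077),(.077,S-.165,.077),(.077,S+.01,.077),(-.077,S+.01,.077)],(0,0,255))
cv2.imwrite('pics/w3.png',f)
E
```

```text
8.025 -171.29922988340167 [ 0.54769017 -0.17916782  0.28246425] [-1.05067842 -0.55626857 -1.45796392] 0.02566951253502298 [-4.53228911e-01  7.12626397e-02  1.58050731e+00  4.06444803e-04
  1.49019432e+00 -2.17591510e+00]
```

View pics/w3.png

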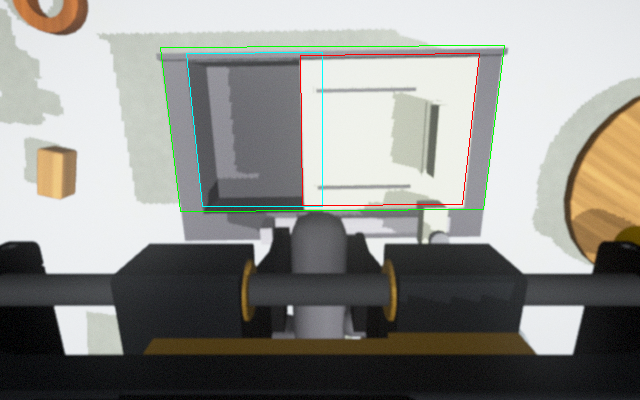

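```bash
python3 - <<'E'
from plant import r
from h import *
o=r.get_obs()
plan(o,[.5013,-.2664,.20],0,4,15)
a=cv2.imread('pics/w3raw.png')[40:250,150:510];cv2.imwrite('pics/w3c.png',cv2.resize(a,None,fx=2.2,fy=2.2,interpolation=cv2.INTER_CUBIC))
E
```

```text
[[[0.49,-0.66,0.68],0.0,15],[[0.49,-0.66,0.69],0.0,15],[[0.49,-0.67,0.68],0.0,15],[[0.5,-0.66,0.69],0.0,15]] end [ 0.5013 -0.2664  0.1999]
```

View pics/w3c.png

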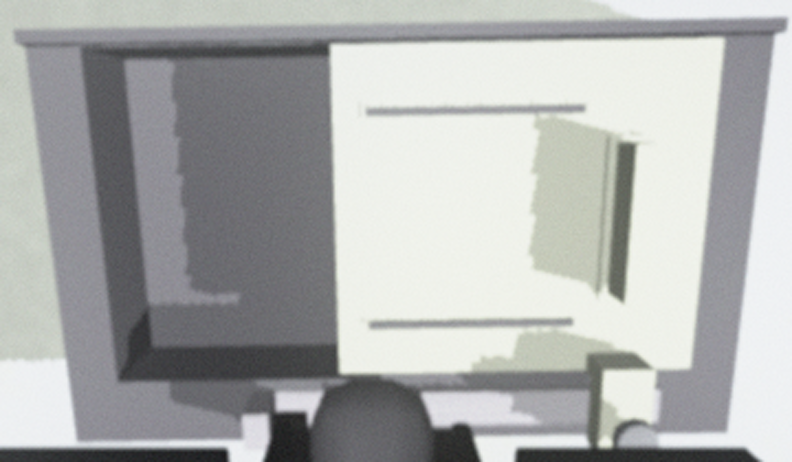

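Call:
step_arm([
  [[0.5, -0.7, 0.5], 0, 15],
  [[0.5, -0.7, 0.6], 0, 15],
  [[0.5, -0.65, 0.7], 0, 15],
  [[0.5, -0.65, 0.8], 0, 15],
  [[0, 0, 1], 0, 15],
  [[0, 0, 1], 0, 15],
  [[0, 0, 1], 0, 15],
  [[0, 0, 1], 0, 15],
  [[0, 0, 0.5], 0, 15],
  [[0, 0, 0], 0, 15],
])

```text
time_s: 9.32
tool_pos: [0.5002, -0.2677, 0.0682]
eef_rot: [0.239, -3.13, -0.003]
force: [0.2, -1.0, -0.6]
width: 0.026
```

```bash
python3 - <<'E'
from plant import r
from h import *
o=r.get_obs();print(o['time_s'],yaw(o),o['tool_pos'],o['force'],o['width'])
c=tuple(np.load('pics/c3.npy',allow_pickle=True))
b=R.from_euler('z',9,degrees=True).as_matrix();C=np.array([.508,-.172,0])
P=toplane(c,[(439.5,103.6),(434,176)],.107);print('tab -y top edge',(P-C)@b)
P=toplane(c,[(150+608/2.2,40+140/2.2),(150+608/2.2,40+295/2.2)],.077);print('tab -y base',(P-C)@b)
print('tool in basket',(o['tool_pos']-C)@b)
plan(o,[.5013,-.2664,.017],0,2,15)
s=r.snapshot('scene');cv2.imwrite('pics/s4.png',cv2.resize(s['frame'][160:320,210:410],None,fx=3.5,fy=3.5,interpolation=cv2.INTER_CUBIC))
E
```

```text
9.325 -171.25187545366805 [ 0.50024448 -0.2676589   0.06816369] [ 0.249291   -0.96844127 -0.57141569] 0.025968412085158227
tab -y top edge [[-0.03058229  0.09868551  0.107     ]
 [ 0.03828307  0.09946115  0.107     ]]
tab -y base [[-0.02998192  0.09537788  0.077     ]
 [ 0.04290284  0.10117067  0.077     ]]
tool in basket [-0.02262438 -0.09326795  0.06816369]
[[[-0.02,0.02,0.85],0.0,15],[[-0.02,0.01,0.86],0.0,15]] end [ 0.5012 -0.2665  0.0169]
```

View pics/s4.png

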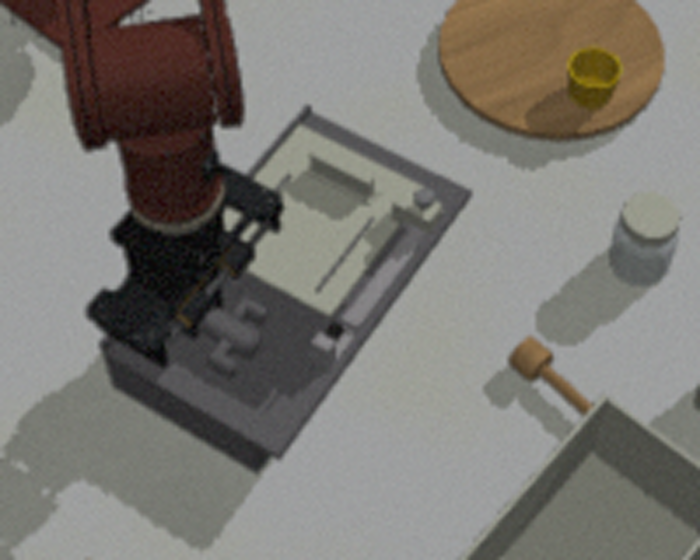

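Call:
step_arm([
  [[-0.03, 0, 0.6], 0, 15],
  [[-0.03, 0, 0.6], 0, 15],
  [[-0.03, 0, 0.45], 0, 15],
  [[0, 0, 0.05], 0, 15],
  [[0, 0, 0], 0, 15],
])

```text
time_s: 10.0
tool_pos: [0.5037, -0.2685, 0.0181]
eef_rot: [0.238, -3.132, -0.0]
force: [0.0, 0.8, -0.9]
width: 0.0259
```

Call:
step_arm([
  [[0, 0, 0], 0, 45],
  [[0, 0, 0], 0, 50],
  [[0, 0, 0], 0, 50],
  [[0, 0, 0], 0, 50],
  [[0, 0, -0.5], 0, 50],
  [[0, 0, -1], 0, 50],
  [[0, 0, -1], 0, 50],
  [[0, 0, -1], 0, 50],
  [[0, 0, -1], 0, 50],
  [[0, 0, -1], 0, 50],
  [[-0.7, 0, -1], 0, 20],
  [[-0.7, 0, -1], 0, 0],
])

```text
time_s: 11.5
tool_pos: [0.5456, -0.2621, 0.2458]
eef_rot: [-0.238, 3.131, -0.002]
force: [0.6, -0.5, -0.5]
width: 0.0376
```

```bash
python3 - <<'E'
from plant import r
from h import *
o=r.get_obs();print(o['time_s'],yaw(o),o['tool_pos'],o['force'],o['width'],o['joint_positions'])
s=r.snapshot('wrist');c=cam(s,o);np.save('pics/c5.npy',np.array(c,dtype=object),allow_pickle=True)
cv2.imwrite('pics/w5.png',s['frame'])
E
```

```text
11.5 -171.3240182470031 [ 0.54556962 -0.26209356  0.24578142] [ 0.61767157 -0.5394323  -0.54533184] 0.03757004996922885 [-5.78082049e-01  1.57982661e-01  1.55433937e+00  8.42002133e-06
  1.42767822e+00 -2.30030339e+00]
```

View pics/w5.png

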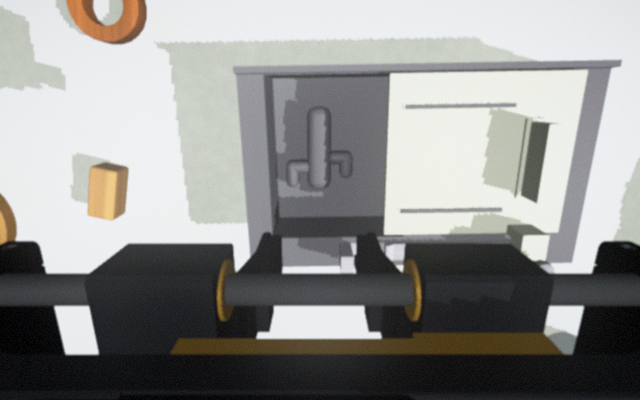

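```bash
python3 - <<'E'
from h import *
a=cv2.imread('pics/w5.png')[50:270,370:630];cv2.imwrite('pics/w5c.png',cv2.resize(a,None,fx=3,fy=3,interpolation=cv2.INTER_CUBIC))
E
```

```text
(no output)
```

View pics/w5c.png

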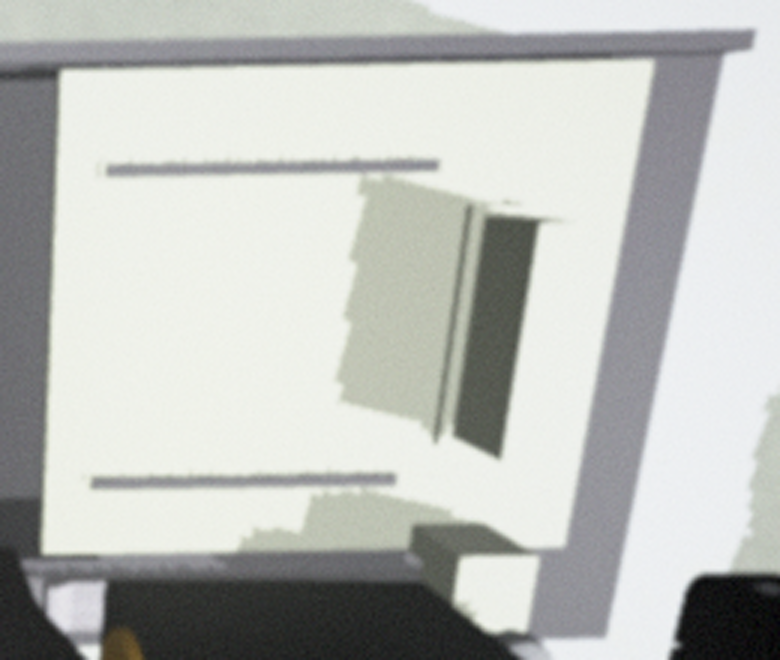

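```bash
python3 - <<'E'
from h import *
c=tuple(np.load('pics/c5.npy',allow_pickle=True))
b=R.from_euler('z',9,degrees=True).as_matrix();C=np.array([.508,-.172,0])
q=lambda p,z:((toplane(c,np.array(p)/3+[370,50],z)-C)@b)[:,:2].round(4).tolist()
print('tab -y top edge',q([(540,220),(500,460)],.107))
print('tab -y base',q([(485,210),(455,437)],.079))
print('lid corners',q([(60,69),(655,60),(567,548),(42,554)],.077))
print('basket outer +y edge',q([(722,55),(607,636)],.07))
E
```

```text
tab -y top edge [[-0.0296, 0.0988], [0.0407, 0.0993]]
tab -y base [[-0.0305, 0.0996], [0.0415, 0.1015]]
lid corners [[-0.0721, -0.0318], [-0.0735, 0.1438], [0.0812, 0.1463], [0.0824, -0.0301]]
basket outer +y edge [[-0.0753, 0.1687], [0.1173, 0.1716]]
```

```bash
python3 - <<'E'
from plant import r
from h import *
plan(r.get_obs(),[.4907,-.033,.15],0.9,9,0)
E
```

```text
[[[0.09,0.88,0.37],-0.02,0],[[0.09,0.88,0.37],-0.02,0],[[0.08,0.87,0.37],-0.02,0],[[0.08,0.88,0.37],-0.02,0],[[0.08,0.87,0.37],-0.02,0],[[0.08,0.88,0.37],-0.02,0],[[0.08,0.87,0.36],-0.02,0],[[0.08,0.88,0.37],-0.02,0],[[0.08,0.88,0.36],-0.02,0]] end [ 0.4908 -0.0328  0.15  ]
```

Call:
step_arm([
  [[0.08, 0.88, 0.2], -0.02, 0],
  [[0.08, 0.88, 0.3], -0.02, 0],
  [[0.08, 0.88, 0.4], -0.02, 0],
  [[0.08, 0.88, 0.4], -0.02, 0],
  [[0.08, 0.88, 0.4], -0.02, 0],
  [[0.08, 0.88, 0.4], -0.02, 0],
  [[0.08, 0.88, 0.4], -0.02, 0],
  [[0.08, 0.88, 0.4], -0.02, 0],
  [[0.08, 0.88, 0.4], -0.02, 0],
  [[0, 0, 0], 0, 0],
])

```text
time_s: 12.8
tool_pos: [0.4852, -0.0296, 0.144]
eef_rot: [0.267, -3.129, -0.001]
force: [1.0, 0.6, 0.9]
width: 0.0004
```

```bash
python3 - <<'E'
from plant import r
from h import *
o=r.get_obs();print(o['time_s'],yaw(o),o['tool_pos'],o['force'],o['width'])
plan(o,[.4907,-.033,.083],0,3,0)
s=r.snapshot('wrist');c=cam(s,o);f=s['frame'].copy()
p=proj(c,[(.4957,-.0626,.092),(.4907,-.033,.083),tuple(o['tool_pos'])]);print(p)
for u in p: cv2.circle(f,tuple(int(v) for v in u),3,(0,0,255),-1)
cv2.imwrite('pics/w6.png',f)
E
```

```text
12.8 -170.26310890237315 [ 0.48521087 -0.02955046  0.14401563] [1.03749842 0.6221087  0.93942295] 0.00043888899671991213
[[[-0.05,-0.05,0.68],0.0,0],[[-0.06,-0.05,0.68],0.0,0],[[-0.05,-0.05,0.67],0.0,0]] end [ 0.4906 -0.0332  0.0831]
[[267.06783234 225.31391357]
 [313.42755222 220.71616827]
 [320.29081992 252.81020979]]
```

View pics/w6.png

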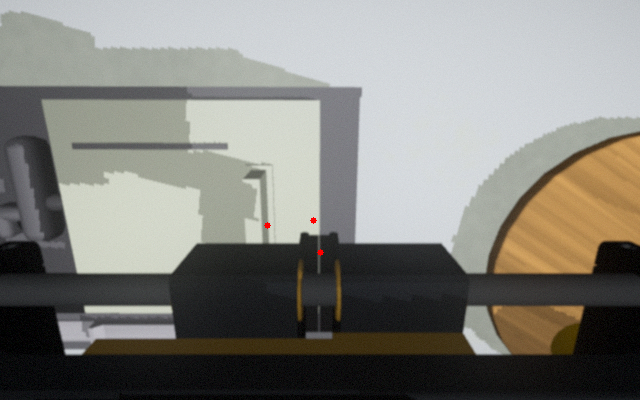

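Call:
step_arm([
  [[-0.05, -0.05, 0.7], 0, 0],
  [[-0.05, -0.05, 0.7], 0, 0],
  [[-0.05, -0.05, 0.6], 0, 0],
  [[0, 0, 0], 0, 0],
  [[0, 0, 0], 0, 0],
])

```text
time_s: 13.48
tool_pos: [0.492, -0.035, 0.085]
eef_rot: [-0.262, 3.13, -0.001]
force: [0.2, 0.1, 0.8]
width: 0.0008
```

```bash
python3 - <<'E'
from plant import r
from h import *
o=r.get_obs();print(o['time_s'],yaw(o),o['tool_pos'],o['force'])
s=r.snapshot('wrist');cv2.imwrite('pics/w7.png',s['frame'])
E
```

```text
13.475 -170.41883636487594 [ 0.49204336 -0.03500763  0.08497507] [0.18233074 0.06002553 0.77843558]
```

View pics/w7.png

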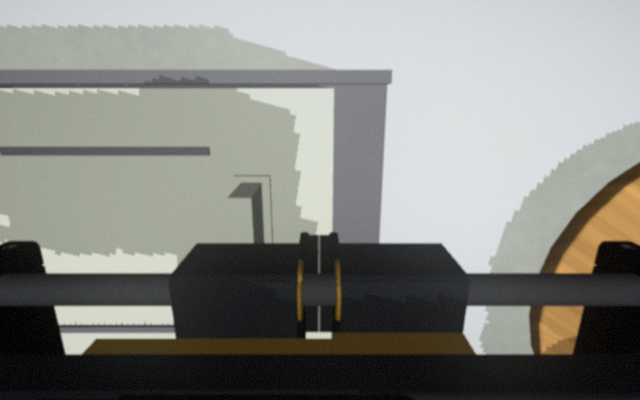

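Call:
step_arm([
  [[0, -0.2, 0], 0, 0],
  [[0, -0.12, 0], 0, 0],
  [[0, -0.1, 0], 0, 0],
  [[0, -0.1, 0], 0, 0],
  [[0, -0.1, 0], 0, 0],
  [[0, -0.1, 0], 0, 0],
])

```text
time_s: 14.28
tool_pos: [0.4949, -0.0553, 0.0841]
eef_rot: [0.263, -3.13, -0.003]
force: [-0.6, 5.1, 1.6]
width: 0.0006
```

Call:
step_arm([
  [[0, -0.12, 0], 0, 0],
  [[0, -0.15, 0], 0, 0],
  [[0, -0.15, 0], 0, 0],
  [[0, -0.15, 0], 0, 0],
  [[0, -0.15, 0], 0, 0],
  [[0, -0.15, 0], 0, 0],
])

```text
time_s: 15.02
tool_pos: [0.4994, -0.0819, 0.0842]
eef_rot: [0.263, -3.13, -0.0]
force: [-1.6, 5.2, 0.2]
width: 0.0005
```

```bash
python3 - <<'E'
from plant import r
from h import *
o=r.get_obs();print(o['time_s'],o['tool_pos'],o['force'])
s=r.snapshot('top');f=s['frame'];cv2.imwrite('pics/t8.png',cv2.resize(f[140:260,290:450],None,fx=4,fy=4,interpolation=cv2.INTER_CUBIC))
s=r.snapshot('wrist');cv2.imwrite('pics/w8.png',s['frame'])
E
```

```text
15.025 [ 0.49937491 -0.08189118  0.08417152] [-1.55397429  5.21880309  0.22141519]
```

View pics/w8.png

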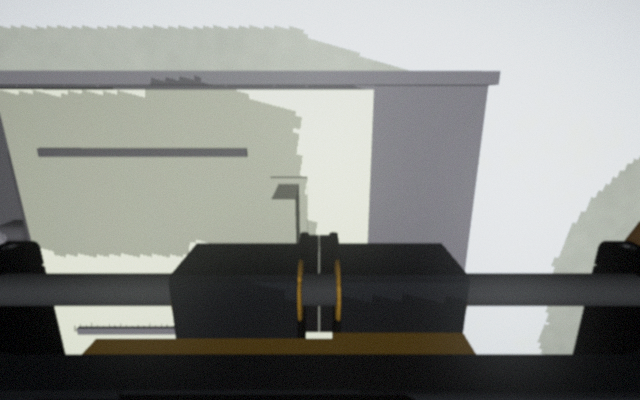

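Call:
step_arm([
  [[0, -0.18, 0], 0, 0],
  [[0, -0.18, 0], 0, 0],
  [[0, -0.18, 0], 0, 0],
  [[0, -0.18, 0], 0, 0],
  [[0, -0.18, 0], 0, 0],
  [[0, -0.18, 0], 0, 0],
  [[0, -0.18, 0], 0, 0],
  [[0, -0.15, 0], 0, 0],
])

```text
time_s: 16.12
tool_pos: [0.5065, -0.1235, 0.0842]
eef_rot: [0.263, -3.13, -0.001]
force: [0.0, 5.4, 1.4]
width: 0.0004
```

```bash
cat > st.py <<'E'
from plant import r
from h import *
o=r.get_obs();d=np.array([-.1668,.986,0])
yb=(o['tool_pos']-np.array([.5126,-.171,0]))@d; xb=(o['tool_pos']-np.array([.5126,-.171,0]))@np.array([.986,.1668,0])
print(o['time_s'],'yb',yb.round(4),'xb',xb.round(4),'s~',(yb+.0135).round(4),'F',(o['force']@d).round(2),o['force'].round(1),'yaw',yaw(o).round(2))
E
python3 st.py
```

```text
16.125 yb 0.0479 xb 0.0019 s~ 0.0614 F 5.34 [0.  5.4 1.4] yaw -170.4
```

Call:
step_arm([
  [[0, -0.15, 0], 0, 0],
  [[0, -0.15, 0], 0, 0],
  [[0, -0.15, 0], 0, 0],
  [[0, -0.15, 0], 0, 0],
  [[0, -0.12, 0], 0, 0],
  [[0, -0.1, 0], 0, 0],
])

```text
time_s: 16.88
tool_pos: [0.5106, -0.1479, 0.0842]
eef_rot: [0.263, -3.131, 0.0]
force: [-0.3, 4.2, 1.2]
width: 0.0002
```

```bash
python3 st.py
```

```text
16.875 yb 0.0232 xb 0.0018 s~ 0.0367 F 4.14 [-0.3  4.2  1.2] yaw -170.4
```

Call:
step_arm([
  [[0, -0.06, 0], 0, 0],
  [[0, -0.05, 0], 0, 0],
  [[0, -0.05, 0], 0, 0],
])

```text
time_s: 17.25
tool_pos: [0.5113, -0.1524, 0.0843]
eef_rot: [0.263, -3.131, 0.0]
force: [-0.5, 3.2, 1.5]
width: 0.0001
```

Call:
step_arm([
  [[0, -0.04, 0], 0, 0],
  [[0, -0.04, 0], 0, 0],
])

```text
time_s: 17.5
tool_pos: [0.5118, -0.1548, 0.0843]
eef_rot: [0.263, -3.131, 0.0]
force: [-0.1, 4.0, 1.1]
width: 0.0007
```

```bash
python3 st.py
```

```text
17.5 yb 0.0162 xb 0.0019 s~ 0.0297 F 3.92 [-0.1  4.   1.1] yaw -170.39
```

Call:
step_arm([
  [[0, -0.04, 0], 0, 0],
  [[0, -0.04, 0], 0, 0],
  [[0, -0.03, 0], 0, 0],
])

```text
time_s: 17.88
tool_pos: [0.5123, -0.1582, 0.0842]
eef_rot: [-0.263, 3.131, -0.001]
force: [-0.6, 2.6, 1.5]
width: 0.0004
```

Call:
step_arm([
  [[0, -0.04, 0], 0, 0],
  [[0, -0.03, 0], 0, 0],
])

```text
time_s: 18.12
tool_pos: [0.5127, -0.1602, 0.0843]
eef_rot: [-0.263, 3.13, -0.0]
force: [-0.6, 2.5, 0.3]
width: 0.0008
```

Call:
step_arm([
  [[0, -0.04, 0], 0, 0],
  [[0, -0.04, 0], 0, 0],
  [[0, -0.03, 0], 0, 0],
])

```text
time_s: 18.5
tool_pos: [0.5132, -0.1634, 0.0842]
eef_rot: [0.263, -3.131, 0.0]
force: [0.4, 3.1, 0.9]
width: 0.0004
```

Call:
step_arm([
  [[0, -0.04, 0], 0, 0],
  [[0, -0.03, 0], 0, 0],
])

```text
time_s: 18.75
tool_pos: [0.5136, -0.1655, 0.0843]
eef_rot: [0.263, -3.131, 0.0]
force: [-0.5, 2.3, 0.7]
width: 0.0005
```

Call:
step_arm([
  [[0, -0.04, 0], 0, 0],
  [[0, -0.04, 0], 0, 0],
  [[0, -0.03, 0], 0, 0],
])

```text
time_s: 19.12
tool_pos: [0.5141, -0.1687, 0.0842]
eef_rot: [0.263, -3.131, 0.0]
force: [-0.4, 3.1, 1.7]
width: 0.0004
```

Call:
step_arm([
  [[0, -0.04, 0], 0, 0],
  [[0, -0.04, 0], 0, 0],
  [[0, -0.03, 0], 0, 0],
])

```text
time_s: 19.5
tool_pos: [0.5147, -0.172, 0.0843]
eef_rot: [-0.263, 3.131, -0.0]
force: [-1.9, 3.6, 1.5]
width: 0.0008
```

Call:
step_arm([
  [[0, -0.04, 0], 0, 0],
  [[0, -0.03, 0], 0, 0],
])

```text
time_s: 19.75
tool_pos: [0.515, -0.174, 0.0842]
eef_rot: [0.263, -3.131, 0.0]
force: [0.1, 3.3, 1.3]
width: 0.0007
```

Call:
step_arm([
  [[0, -0.04, 0], 0, 0],
  [[0, -0.03, 0], 0, 0],
  [[0, -0.03, 0], 0, 0],
])

```text
time_s: 20.12
tool_pos: [0.5154, -0.1765, 0.0842]
eef_rot: [0.263, -3.13, -0.001]
force: [0.2, 4.0, 2.9]
width: 0.0003
```

Call:
step_arm([
  [[0, -0.03, 0], 0, 0],
  [[0, -0.03, 0], 0, 0],
])

```text
time_s: 20.38
tool_pos: [0.5157, -0.1782, 0.0842]
eef_rot: [0.263, -3.13, -0.001]
force: [-0.6, 5.1, 1.7]
width: 0.0006
```

Call:
step_arm([
  [[0, -0.03, 0], 0, 0],
  [[0, -0.03, 0], 0, 0],
])

```text
time_s: 20.62
tool_pos: [0.516, -0.1798, 0.0842]
eef_rot: [0.263, -3.13, -0.002]
force: [-0.3, 6.0, 3.1]
width: 0.0006
```

Call:
step_arm([
  [[0, -0.03, 0], 0, 0],
])

```text
time_s: 20.75
tool_pos: [0.5161, -0.1806, 0.0842]
eef_rot: [0.263, -3.13, -0.002]
force: [-1.3, 6.5, 4.1]
width: 0.0003
```

Call:
step_arm([
  [[0, -0.03, 0], 0, 0],
])

```text
time_s: 20.88
tool_pos: [0.5163, -0.1816, 0.0842]
eef_rot: [0.263, -3.13, -0.002]
force: [-0.6, 4.7, 2.4]
width: 0.0004
```

Call:
step_arm([
  [[0, -0.02, 0], 0, 0],
])

```text
time_s: 21.0
tool_pos: [0.5165, -0.1826, 0.0842]
eef_rot: [0.263, -3.13, -0.0]
force: [-0.7, 4.1, 2.9]
width: 0.0006
```

Call:
step_arm([
  [[0, 0, 0], 0, 0],
])

```text
time_s: 21.12
tool_pos: [0.5165, -0.1828, 0.0843]
eef_rot: [-0.263, 3.131, -0.0]
force: [-0.6, 3.7, 2.0]
width: 0.0006
```

```bash
python3 st.py; python3 - <<'E'
from plant import r
from h import *
s=r.snapshot('scene');f=s['frame'];cv2.imwrite('pics/s9.png',cv2.resize(f[180:310,230:390],None,fx=4.5,fy=4.5,interpolation=cv2.INTER_CUBIC))
E
```

```text
21.125 yb -0.0123 xb 0.0019 s~ 0.0012 F 3.76 [-0.6  3.7  2. ] yaw -170.4
```

View pics/s9.png

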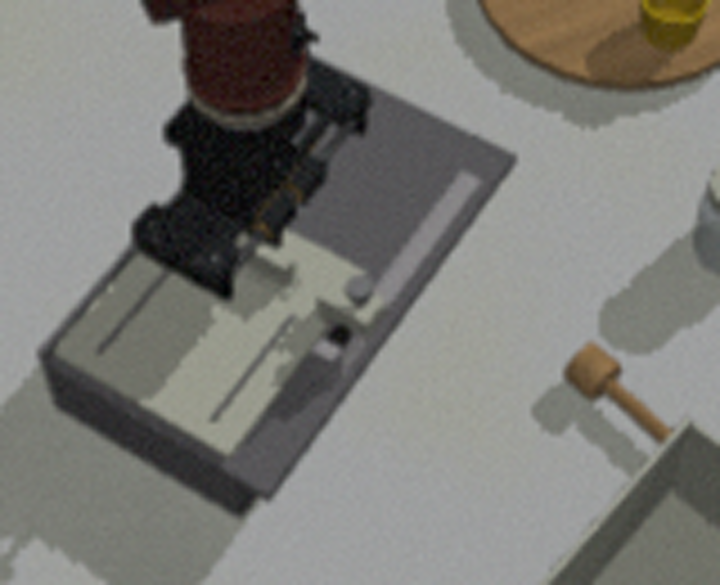

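Call:
step_arm([
  [[0, -0.02, 0], 0, 0],
])

```text
time_s: 21.3
tool_pos: [0.5166, -0.1833, 0.0842]
eef_rot: [0.263, -3.131, -0.0]
force: [-0.6, 4.7, 2.5]
width: 0.0004
```

Call:
step_arm([
  [[0, -0.02, 0], 0, 0],
])

```text
time_s: 21.42
tool_pos: [0.5168, -0.1845, 0.0843]
eef_rot: [-0.263, 3.13, -0.002]
force: [0.4, 0.4, 1.3]
width: 0.0006
```

Call:
step_arm([
  [[0, 0, 0], 0, 0],
])

```text
time_s: 21.55
tool_pos: [0.5168, -0.1848, 0.0843]
eef_rot: [-0.263, 3.13, -0.002]
force: [0.6, 0.3, -0.0]
width: 0.0006
```

```bash
python3 st.py; python3 - <<'E'
from plant import r
from h import *
s=r.snapshot('scene');f=s['frame'];cv2.imwrite('pics/s10.png',cv2.resize(f[180:310,230:390],None,fx=4.5,fy=4.5,interpolation=cv2.INTER_CUBIC))
E
```

```text
21.55 yb -0.0143 xb 0.0019 s~ -0.0008 F 0.16 [ 0.6  0.3 -0. ] yaw -170.41
```

View pics/s10.png

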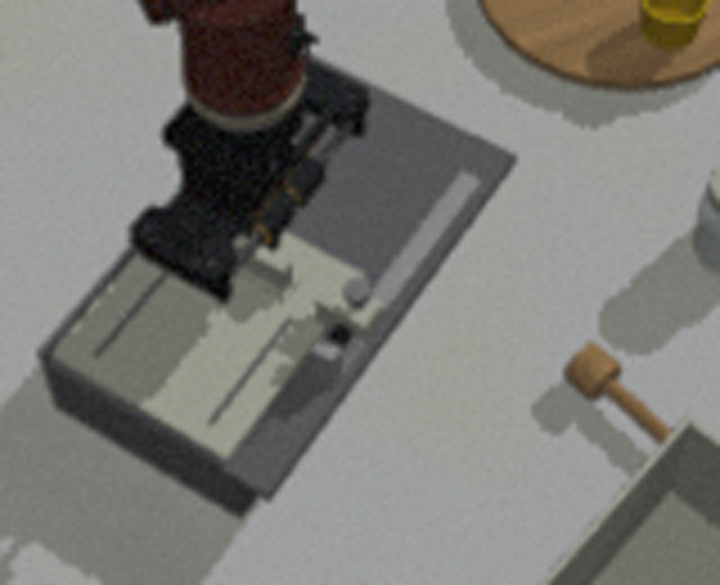

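Call:
step_arm([
  [[0, 0.2, 0], 0, 0],
  [[0, 0.4, 0], 0, 0],
  [[0, 0.5, 0], 0, 0],
  [[0, 0.5, -0.5], 0, 0],
  [[0, 0.5, -1], 0, 0],
  [[0, 0.5, -1], 0, 0],
  [[-0.3, 0.3, -1], 0, 0],
  [[-0.3, 0, -1], 0, 0],
  [[0, 0, -0.5], 0, 0],
  [[0, 0, 0], 0, 0],
])

```text
time_s: 22.85
tool_pos: [0.5203, -0.095, 0.2356]
eef_rot: [-0.263, 3.128, -0.002]
force: [0.1, 1.0, 0.1]
width: 0.0002
```

```bash
python3 - <<'E'
from plant import r
from h import *
s=r.snapshot('scene');f=s['frame'];cv2.imwrite('pics/s11.png',cv2.resize(f[180:310,230:390],None,fx=4.5,fy=4.5,interpolation=cv2.INTER_CUBIC))
cv2.imwrite('pics/s11f.png',f)
o=r.get_obs();print(o['time_s'],o['tool_pos'],o['force'])
s=r.snapshot('wrist');c=cam(s,o);np.save('pics/c11.npy',np.array(c,dtype=object),allow_pickle=True);cv2.imwrite('pics/w11.png',s['frame'])
E
```

```text
22.9 [ 0.51956141 -0.09497138  0.23410359] [ 0.14024026 -0.31743836  0.51663807]
```

View pics/s11.png

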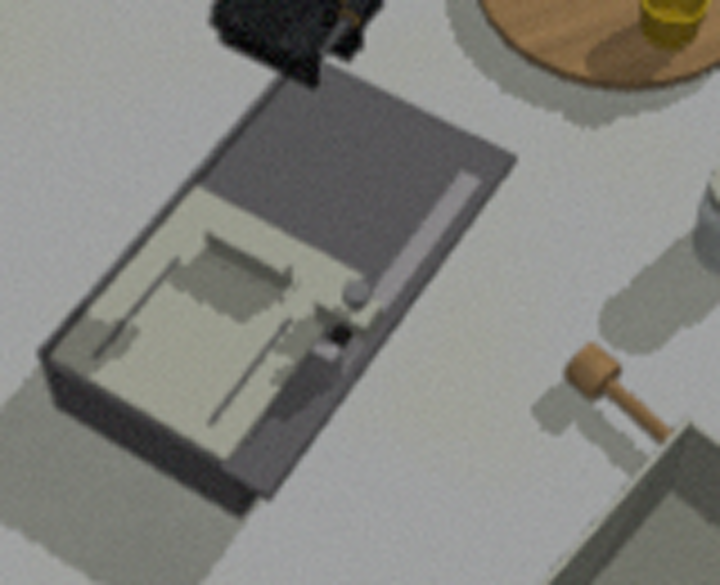

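View pics/w11.png

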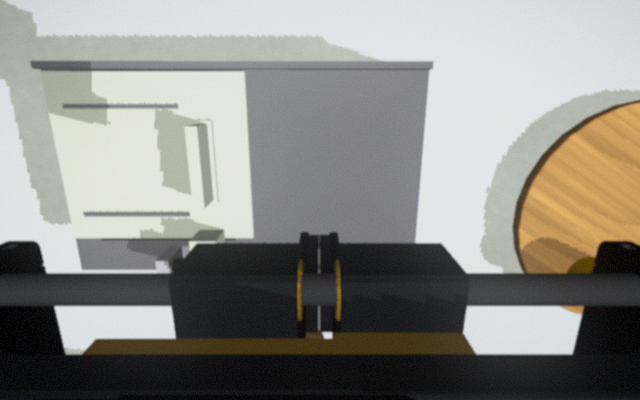

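```bash
python3 - <<'E'
from plant import r
from h import *
c=tuple(np.load('pics/c11.npy',allow_pickle=True))
b=R.from_euler('z',9.6,degrees=True).as_matrix();C=np.array([.5126,-.171,0])
P=((toplane(c,[(247,72),(253.5,238)],.077)-C)@b);print('lid +y edge (s+.010)',P[:,:2])
s=r.snapshot('scene');cs=cam(s)
def head(f,x0,y0,x1,y1):
    a=cv2.resize(f[y0:y1,x0:x1],None,fx=16,fy=16,interpolation=cv2.INTER_CUBIC);return a
f0=cv2.imread('pics/scene0.png')
for S in (-.006,-.003,0,.003):
  for h in(0,.0035,.008): print(S,h,proj(cs,C+b@np.array([.095,S-.03,.122+h]) ).round(2), end=' ')
  print()
print('initial .134',[proj(cs,C+b@np.array([.095,.134-.03,.122+h])).round(2).tolist() for h in (0,.0035,.008)])
cv2.imwrite('pics/b.png',np.hstack([head(f0,316,202,340,226),head(s['frame'],298,232,322,256)]))
E
```

```text
lid +y edge (s+.010) [[-0.07629783  0.01139076]
 [ 0.0771639   0.00912468]]
-0.006 0 [[306.96 245.32]] -0.006 0.0035 [[306.94 244.72]] -0.006 0.008 [[306.91 243.96]] 
-0.003 0 [[307.48 244.63]] -0.003 0.0035 [[307.46 244.03]] -0.003 0.008 [[307.43 243.27]] 
0 0 [[308.   243.94]] 0 0.0035 [[307.98 243.35]] 0 0.008 [[307.95 242.58]] 
0.003 0 [[308.52 243.25]] 0.003 0.0035 [[308.5  242.66]] 0.003 0.008 [[308.47 241.89]] 
initial .134 [[[329.84, 214.97]], [[329.86, 214.35]], [[329.9, 213.55]]]
```

View pics/b.png

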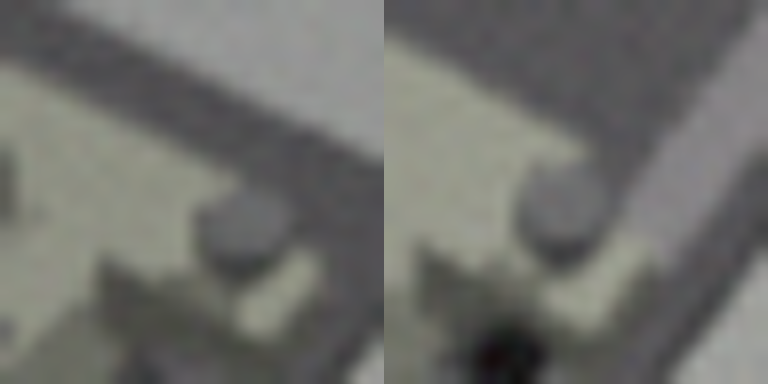

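```bash
python3 - <<'E'
from plant import r
from h import *
plan(r.get_obs(),[.68,-.045,.18],0,7,0)
E
```

```text
[[[-0.8,0.11,0.25],0.0,0],[[-0.8,0.11,0.25],0.0,0],[[-0.8,0.11,0.25],0.0,0],[[-0.79,0.1,0.25],0.0,0],[[-0.8,0.11,0.25],0.0,0],[[-0.79,0.1,0.25],0.0,0],[[-0.8,0.11,0.25],0.0,0]] end [ 0.6801 -0.0449  0.1799]
```

Call:
step_arm([
  [[-0.8, 0.1, 0.25], 0, 0],
  [[-0.8, 0.1, 0.25], 0, 0],
  [[-0.8, 0.1, 0.25], 0, 0],
  [[-0.8, 0.1, 0.25], 0, 0],
  [[-0.8, 0.1, 0.25], 0, 0],
  [[-0.8, 0.1, 0.25], 0, 0],
  [[-0.8, 0.1, 0.25], 0, 0],
  [[0, 0, 0], 0, 0],
  [[0, 0, 0], 0, 0],
])

```text
time_s: 24.12
tool_pos: [0.6809, -0.0467, 0.1807]
eef_rot: [0.262, -3.128, -0.001]
force: [0.9, -0.2, -0.1]
width: 0.0004
```

```bash
python3 - <<'E'
from plant import r
from h import *
o=r.get_obs();print(o['time_s'],o['tool_pos'])
s=r.snapshot('wrist');c=cam(s,o);cv2.imwrite('pics/w12.png',s['frame'])
b=R.from_euler('z',9.6,degrees=True).as_matrix();C=np.array([.5126,-.171,0])
for S in (-.003,0,.003): print(S,[proj(c,C+b@np.array([.095,S-.03,.122+h])).round(1).tolist() for h in (0,.0035,.008)])
E
```

```text
24.125 [ 0.68093823 -0.04667209  0.18066773]
-0.003 [[[104.9, 68.6]], [[101.4, 68.2]], [[96.7, 67.5]]]
0 [[[109.9, 68.6]], [[106.5, 68.2]], [[101.9, 67.5]]]
0.003 [[[115.0, 68.6]], [[111.7, 68.2]], [[107.2, 67.5]]]
```

View pics/w12.png

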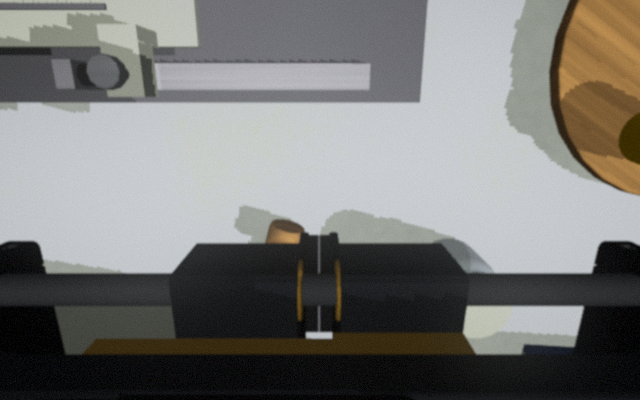

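```bash
python3 - <<'E'
from plant import r
from h import *
o=r.get_obs()
s=r.snapshot('wrist');c=cam(s,o);f=s['frame']
b=R.from_euler('z',9.6,degrees=True).as_matrix();C=np.array([.5126,-.171,0])
cv2.imwrite('pics/w12c.png',cv2.resize(f[0:110,30:230],None,fx=4,fy=4,interpolation=cv2.INTER_CUBIC))
P=(toplane(c,[(196,3),(197.5,46)],.077)-C)@b;print('lid edge',P)
for S in P[:,1]-.010: print(S,[proj(c,C+b@np.array([.095,S-.03,.122+h])).round(1).tolist() for h in (0,.0035,.008)])
E
```

```text
lid edge [[0.04974239 0.0099688  0.077     ]
 [0.07688656 0.00839494 0.077     ]]
-3.1199082409959916e-05 [[[110.6, 68.4]], [[107.2, 67.9]], [[102.6, 67.3]]]
-0.001605060364399136 [[[107.9, 68.4]], [[104.5, 67.9]], [[99.9, 67.3]]]
```

View pics/w12c.png

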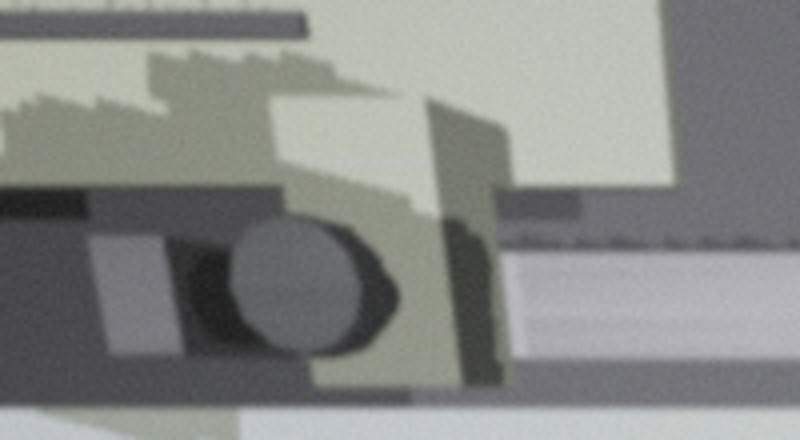

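```bash
python3 - <<'E'
from plant import r
from h import *
s=r.snapshot('scene');cs=cam(s)
b=R.from_euler('z',9.6,degrees=True).as_matrix();C=np.array([.5126,-.171,0])
def off(S,h):
    A,B=proj(cs,[C+b@np.array([x,S+.01,.077]) for x in(.03,.077)])
    H=proj(cs,C+b@np.array([.095,S-.03,.122+h]))[0]
    return H[1]-(A[1]+(B[1]-A[1])*(H[0]-A[0])/(B[0]-A[0]))
print('init',[round(off(.134,h),2) for h in(0,.0035,.008)],'now',[round(off(-.001,h),2) for h in(0,.0035,.008)])
def sub(f,H0):
    return cv2.resize(f,None,fx=20,fy=20,interpolation=cv2.INTER_CUBIC)
f0=cv2.imread('pics/scene0.png'); f9=s['frame']
a=np.hstack([sub(f0[203:225,318:338],0),sub(f9[232:254,297:317],0)]);cv2.imwrite('pics/b2.png',a)
E
```

```text
init [np.float64(2.99), np.float64(2.36), np.float64(1.54)] now [np.float64(5.15), np.float64(4.57), np.float64(3.82)]
```

View pics/b2.png

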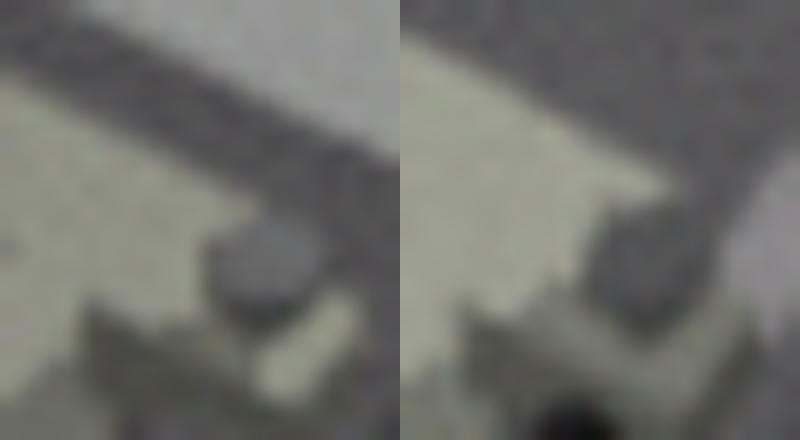

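Call:
step_arm([
  [[0, -0.8, 0], 0, 0],
  [[0, -1, 0], 0, 0],
  [[0, -1, 0], 0, 0],
  [[0, -1, 0], 0, 0],
  [[0, -1, 0], 0, 0],
  [[0, -1, 0], 0, 0],
  [[0, -1, 0], 0, 0],
  [[0, -0.6, 0], 0, 0],
  [[0, 0, 0], 0, 0],
  [[0, 0, 0], 0, 0],
])

```text
time_s: 25.52
tool_pos: [0.719, -0.2647, 0.1817]
eef_rot: [0.263, -3.13, -0.001]
force: [-0.1, 0.3, -0.1]
width: 0.0003
```

```bash
python3 - <<'E'
from plant import r
from h import *
o=r.get_obs();print(o['time_s'],o['tool_pos'])
s=r.snapshot('wrist');c=cam(s,o);f=s['frame'];cv2.imwrite('pics/w13.png',f)
np.save('pics/c13.npy',np.array(c,dtype=object),allow_pickle=True)
b=R.from_euler('z',9.6,degrees=True).as_matrix();C=np.array([.5126,-.171,0])
u=proj(c,C+b@np.array([.095,-.03,.122]))[0].astype(int);print(u)
x0=max(0,u[0]-100);y0=max(0,u[1]-70);print(x0,y0)
cv2.imwrite('pics/w13c.png',cv2.resize(f[y0:y0+130,x0:x0+200],None,fx=4,fy=4,interpolation=cv2.INTER_CUBIC))
E
```

```text
25.525 [ 0.71900367 -0.26468779  0.18169007]
[482  66]
382 0
```

View pics/w13c.png

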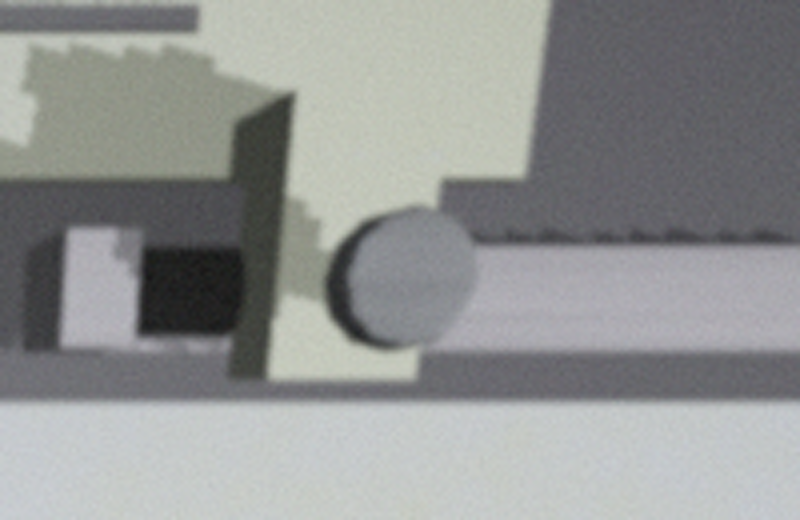

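```bash
python3 - <<'E'
from plant import r
from h import *
o=r.get_obs();s=r.snapshot('wrist');c2=tuple(np.load('pics/c13.npy',allow_pickle=True))
o1=dict(tool_pos=np.array([0.68093823,-0.04667209,0.18066773]),eef_rot=np.array([.262,-3.128,-.001]));c1=cam(s,o1)
print(o['eef_rot'])
def tri(u1,u2):
    A=[]
    Ps=[]
    pts=[]
    for c,u in((c1,u1),(c2,u2)):
        Ps.append(np.c_[c[2].T,-c[2].T@c[3]]);pts.append(cv2.undistortPoints(np.array([[u]],float),c[0],c[1]).reshape(2,1))
    X=cv2.triangulatePoints(*Ps,*pts).ravel();X=X[:3]/X[3]
    return X
b=R.from_euler('z',9.6,degrees=True).as_matrix();C=np.array([.5126,-.171,0])
k=tri((199.25,46.25),(382+131.75,45));h=tri((103.75,71.25),(484.75,69.5))
g=tri((30+305/4,25/4+3),(382+198/4,19/4+3))
print('corner',k,(k-C)@b,'head',h,(h-C)@b,'dz',h[2]-k[2],'groove',g)
E
```

```text
[ 2.64290654e-01 -3.13031938e+00 -8.00395999e-04]
corner [ 0.58694297 -0.14847007  0.0765982 ] [0.07705916 0.00981634 0.0765982 ] head [ 0.6133192  -0.18536669  0.12707771] [ 0.09691282 -0.03096231  0.12707771] dz 0.050479507801231754 groove [ 0.57417755 -0.21199544  0.07826402]
```

```bash
python3 - <<'E'
from plant import r
from h import *
a=cv2.imread('pics/w8.png')[60:250,330:520];cv2.imwrite('pics/w8c.png',cv2.resize(a,None,fx=3,fy=3,interpolation=cv2.INTER_CUBIC))
s=r.snapshot('wrist')
o1=dict(tool_pos=np.array([ 0.49937491,-0.08189118,0.08417152]),eef_rot=np.array([.263,-3.13,0]));c=cam(s,o1)
b=R.from_euler('z',9.6,degrees=True).as_matrix();C=np.array([.5126,-.171,0])
P=(toplane(c,[(373.5,95),(368.5,235)],.077)-C)@b; print(P, 'tool',(o1['tool_pos']-C)@b)
E
```

```text
[[-0.07459722  0.11466878  0.077     ]
 [-0.00489894  0.11508257  0.077     ]] tool [0.00182068 0.09006648 0.08417152]
```

View pics/w8c.png

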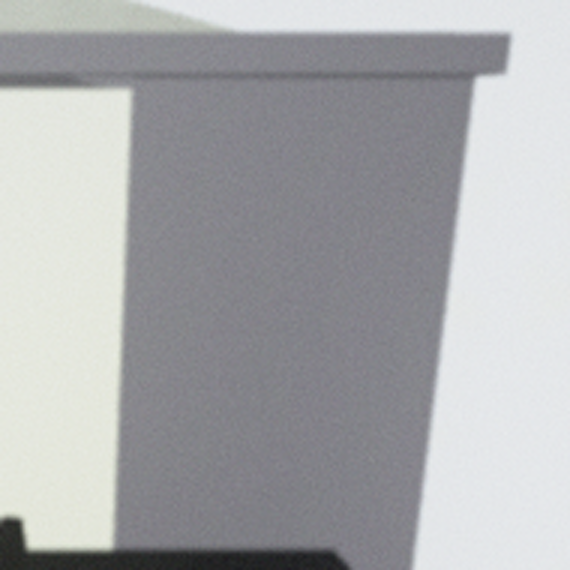

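```bash
python3 - <<'E'
from plant import r
from h import *
plan(r.get_obs(),[.5130,-.162,.17],0,8,0)
E
```

```text
[[[0.78,0.56,0.05],0.0,0],[[0.78,0.56,0.05],0.0,0],[[0.77,0.57,0.05],0.0,0],[[0.78,0.56,0.05],0.0,0],[[0.77,0.57,0.05],0.0,0],[[0.78,0.56,0.05],0.0,0],[[0.77,0.57,0.05],0.0,0],[[0.78,0.56,0.05],0.0,0]] end [ 0.5129 -0.162   0.1699]
```

Call:
step_arm([
  [[0.78, 0.57, 0.05], 0, 0],
  [[0.78, 0.57, 0.05], 0, 0],
  [[0.78, 0.57, 0.05], 0, 0],
  [[0.78, 0.57, 0.05], 0, 0],
  [[0.78, 0.57, 0.05], 0, 0],
  [[0.78, 0.57, 0.05], 0, 0],
  [[0.78, 0.57, 0.05], 0, 0],
  [[0.75, 0.57, 0.05], 0, 0],
  [[0, 0, 0], 0, 0],
  [[0, 0, 0], 0, 0],
])

```text
time_s: 26.92
tool_pos: [0.5135, -0.1615, 0.1704]
eef_rot: [-0.264, 3.129, -0.001]
force: [0.4, 0.6, 0.2]
width: 0.0003
```

```bash
python3 st.py; python3 - <<'E'
from plant import r
from h import *
plan(r.get_obs(),[.5130,-.162,.0843],0,4,0)
E
```

```text
26.925 yb 0.0092 xb 0.0024 s~ 0.0227 F 0.49 [0.4 0.6 0.2] yaw -170.36
[[[0.01,0.0,0.72],0.0,0],[[0.0,0.0,0.72],0.0,0],[[0.01,-0.01,0.72],0.0,0],[[0.0,0.0,0.71],0.0,0]] end [ 0.5131 -0.162   0.0843]
```

Descend 23 mm behind the tab, then close to ~5 mm.

Call:
step_arm([
  [[0, 0, 0.7], 0, 0],
  [[0, 0, 0.75], 0, 0],
  [[0, 0, 0.72], 0, 0],
  [[0, 0, 0.7], 0, 0],
  [[0, -0.2, 0], 0, 0],
  [[0, -0.2, 0], 0, 0],
  [[0, -0.2, 0], 0, 0],
  [[0, 0, 0], 0, 0],
])

```text
time_s: 27.92
tool_pos: [0.5163, -0.1802, 0.0846]
eef_rot: [-0.262, 3.129, -0.002]
force: [-0.3, 0.3, -0.6]
width: 0.0002
```

```bash
python3 st.py
```

```text
27.925 yb -0.0097 xb 0.0021 s~ 0.0038 F 0.31 [-0.3  0.3 -0.6] yaw -170.44
```

Call:
step_arm([
  [[0, -0.07, 0], 0, 0],
  [[0, -0.07, 0], 0, 0],
  [[0, 0, 0], 0, 0],
])

```text
time_s: 28.3
tool_pos: [0.5163, -0.1835, 0.0837]
eef_rot: [-0.263, 3.13, -0.0]
force: [0.5, 0.2, 0.1]
width: 0.0008
```

Call:
step_arm([
  [[0, -0.02, 0], 0, 0],
  [[0, 0, 0], 0, 0],
])

```text
time_s: 28.55
tool_pos: [0.5164, -0.184, 0.0836]
eef_rot: [0.263, -3.131, -0.0]
force: [0.1, 0.3, 0.4]
width: 0.0007
```

Call:
step_arm([
  [[0, -0.02, 0], 0, 0],
  [[0, 0, 0], 0, 0],
])

```text
time_s: 28.8
tool_pos: [0.5165, -0.1846, 0.0836]
eef_rot: [0.263, -3.131, -0.0]
force: [-0.0, 0.0, -0.2]
width: 0.0004
```

Call:
step_arm([
  [[0, -0.02, 0], 0, 0],
  [[0, 0, 0], 0, 0],
])

```text
time_s: 29.05
tool_pos: [0.5166, -0.1852, 0.0836]
eef_rot: [-0.263, 3.131, -0.0]
force: [1.0, -0.6, -0.4]
width: 0.0001
```

Call:
step_arm([
  [[0, -0.02, 0], 0, 0],
  [[0, 0, 0], 0, 0],
])

```text
time_s: 29.3
tool_pos: [0.5167, -0.1858, 0.0836]
eef_rot: [0.263, -3.131, 0.0]
force: [0.9, 0.3, 0.3]
width: 0.0005
```

Call:
step_arm([
  [[0, -0.02, 0], 0, 0],
  [[0, 0, 0], 0, 0],
])

```text
time_s: 29.55
tool_pos: [0.5168, -0.1864, 0.0836]
eef_rot: [0.263, -3.131, 0.0]
force: [-0.6, 0.3, 0.2]
width: 0.0006
```

Call:
step_arm([
  [[0, -0.02, 0], 0, 0],
  [[0, 0, 0], 0, 0],
])

```text
time_s: 29.8
tool_pos: [0.5169, -0.1871, 0.0837]
eef_rot: [-0.263, 3.131, -0.0]
force: [-0.2, 0.2, -0.3]
width: 0.0004
```

```bash
python3 - <<'E'
from plant import r
from h import *
o=r.get_obs();s=r.snapshot('wrist');f=s['frame'];c=cam(s,o)
b=R.from_euler('z',9.6,degrees=True).as_matrix();C=np.array([.5126,-.171,0])
print((o['tool_pos']-C)@b)
a=f[130:260,220:420];cv2.imwrite('pics/w14c.png',cv2.resize(a,None,fx=4,fy=4,interpolation=cv2.INTER_CUBIC))
a=cv2.imread('pics/w8.png')[130:260,220:420];cv2.imwrite('pics/w8d.png',cv2.resize(a,None,fx=4,fy=4,interpolation=cv2.INTER_CUBIC))
E
```

```text
[ 0.00157635 -0.0165814   0.08366209]
```

View pics/w14c.png

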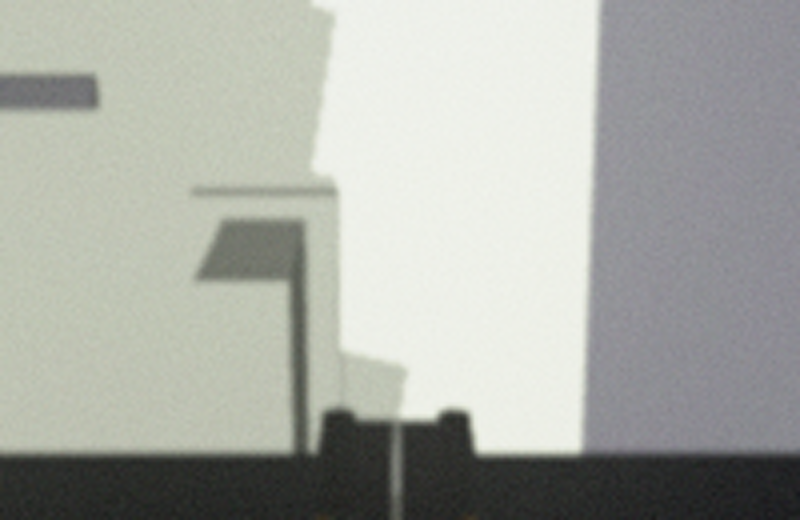

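View pics/w8d.png

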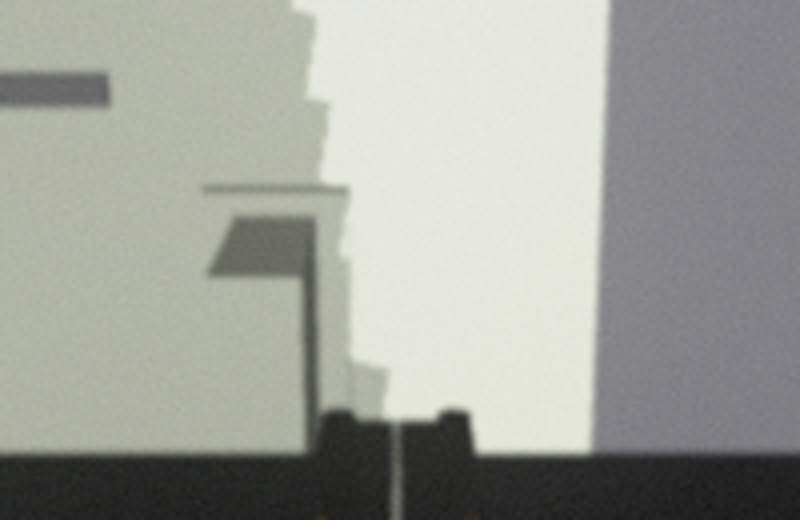

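Call:
step_arm([
  [[0, -0.03, 0], 0, 0],
  [[0, 0, 0], 0, 0],
])

```text
time_s: 30.1
tool_pos: [0.5171, -0.188, 0.0837]
eef_rot: [-0.263, 3.131, -0.0]
force: [0.4, -0.1, 1.1]
width: 0.0006
```

Call:
step_arm([
  [[0, -0.02, 0], 0, 0],
  [[0, 0, 0], 0, 0],
])

```text
time_s: 30.35
tool_pos: [0.5171, -0.1883, 0.0836]
eef_rot: [0.263, -3.13, -0.0]
force: [-0.8, 0.9, -0.8]
width: 0.0004
```

Contact starting; tiny steps now.

Call:
step_arm([
  [[0, -0.02, 0], 0, 0],
  [[0, 0, 0], 0, 0],
])

```text
time_s: 30.6
tool_pos: [0.5172, -0.1888, 0.0836]
eef_rot: [0.263, -3.13, -0.001]
force: [-0.9, 1.4, 0.9]
width: 0.0003
```

```bash
python3 st.py
```

```text
30.6 yb -0.0183 xb 0.0016 s~ -0.0048 F 1.51 [-0.9  1.4  0.9] yaw -170.4
```

Call:
step_arm([
  [[0, -0.02, 0], 0, 0],
  [[0, 0, 0], 0, 0],
])

```text
time_s: 30.85
tool_pos: [0.5174, -0.1896, 0.0836]
eef_rot: [0.263, -3.131, -0.0]
force: [-1.0, 2.2, -0.1]
width: 0.0005
```

Call:
step_arm([
  [[0, -0.02, 0], 0, 0],
  [[0, 0, 0], 0, 0],
])

```text
time_s: 31.1
tool_pos: [0.5174, -0.1902, 0.0836]
eef_rot: [0.263, -3.13, -0.0]
force: [0.0, 2.1, -0.2]
width: 0.0004
```

Call:
step_arm([
  [[0, -0.02, 0], 0, 0],
  [[0, 0, 0], 0, 0],
])

```text
time_s: 31.35
tool_pos: [0.5175, -0.1905, 0.0836]
eef_rot: [0.263, -3.13, -0.001]
force: [-0.2, 4.7, 0.3]
width: 0.0003
```

Call:
step_arm([
  [[0, -0.02, 0], 0, 0],
  [[0, 0, 0], 0, 0],
])

```text
time_s: 31.6
tool_pos: [0.5176, -0.1908, 0.0836]
eef_rot: [0.263, -3.13, -0.002]
force: [-0.4, 5.7, 2.3]
width: 0.0003
```

Call:
step_arm([
  [[0, -0.02, 0], 0, 0],
  [[0, 0, 0], 0, 0],
])

```text
time_s: 31.85
tool_pos: [0.5175, -0.191, 0.0835]
eef_rot: [0.263, -3.13, -0.003]
force: [-1.2, 7.7, 2.3]
width: 0.0006
```

Call:
step_arm([
  [[0, 0.1, 0], 0, 0],
  [[0, 0.4, 0], 0, 0],
  [[0, 0.5, 0], 0, 0],
  [[0, 0.4, -0.5], 0, 0],
  [[0, 0.5, -1], 0, 0],
  [[-0.5, 0.5, -0.8], 0, 0],
  [[-1, 0.7, -0.8], 0, 0],
  [[-1, 0.7, 0], 0, 0],
  [[-1, 0.7, 0], 0, 0],
  [[-1, 0.6, 0], 0, 0],
  [[-0.8, 0.4, 0], 0, 0],
  [[0, 0, 0], 0, 0],
])

```text
time_s: 33.35
tool_pos: [0.648, -0.001, 0.1777]
eef_rot: [-0.267, 3.129, -0.0]
force: [-0.2, -0.1, -0.6]
width: 0.0005
```

Call:
step_arm([
  [[0, 0, 0], 0, 0],
])

```text
time_s: 33.48
tool_pos: [0.6465, -0.0027, 0.1771]
eef_rot: [0.264, -3.13, 0.001]
force: [-0.0, 0.8, 0.3]
width: 0.0005
```

```bash
python3 - <<'E'
from plant import r
from h import *
o=r.get_obs();print(o['time_s'],o['tool_pos'])
s=r.snapshot('wrist');c=cam(s,o);f=s['frame'];cv2.imwrite('pics/w15.png',f)
np.save('pics/c15.npy',np.array(c,dtype=object),allow_pickle=True)
b=R.from_euler('z',9.6,degrees=True).as_matrix();C=np.array([.5126,-.171,0])
u=proj(c,C+b@np.array([.095,-.03,.122]))[0].astype(int);print(u)
x0=max(0,u[0]-70);y0=max(0,u[1]-70);print(x0,y0)
cv2.imwrite('pics/w15c.png',cv2.resize(f[y0:y0+130,x0:x0+200],None,fx=4,fy=4,interpolation=cv2.INTER_CUBIC))
E
```

```text
33.475 [ 0.64650461 -0.00265399  0.1771446 ]
[ 32 114]
0 44
```

View pics/w15c.png

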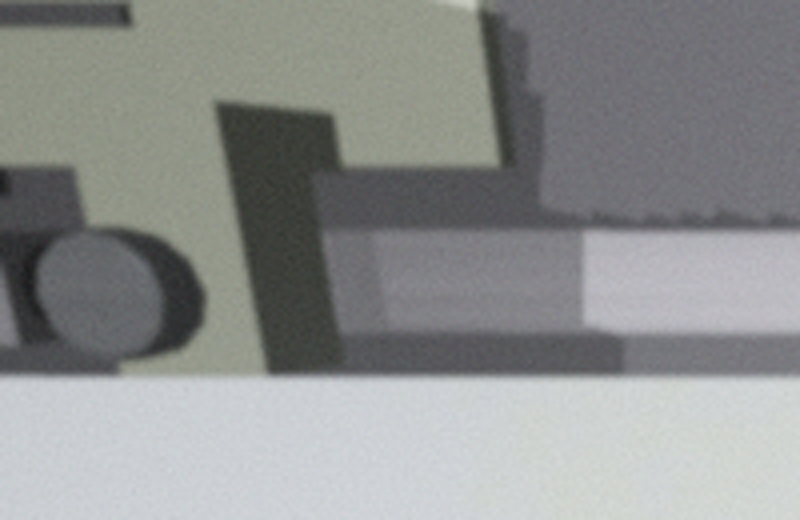

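Call:
step_arm([
  [[-0.6, -0.8, 0], 0, 0],
  [[-0.4, -1, 0], 0, 0],
  [[0, -1, 0], 0, 0],
  [[0, -1, 0], 0, 0],
  [[0, -1, 0], 0, 0],
  [[0, -1, 0], 0, 0],
  [[0, -1, 0], 0, 0],
  [[0, -1, 0], 0, 0],
  [[0, -0.8, 0], 0, 0],
  [[0, 0, 0], 0, 0],
  [[0, 0, 0], 0, 0],
])

```text
time_s: 34.9
tool_pos: [0.7193, -0.2517, 0.1765]
eef_rot: [0.263, -3.13, -0.001]
force: [-0.4, -0.1, -0.4]
width: 0.0004
```

```bash
python3 - <<'E'
from plant import r
from h import *
o=r.get_obs();print(o['time_s'],o['tool_pos'])
s=r.snapshot('wrist');c=cam(s,o);f=s['frame'];cv2.imwrite('pics/w16.png',f)
np.save('pics/c16.npy',np.array(c,dtype=object),allow_pickle=True)
b=R.from_euler('z',9.6,degrees=True).as_matrix();C=np.array([.5126,-.171,0])
u=proj(c,C+b@np.array([.095,-.03,.122]))[0].astype(int);print(u)
x0=max(0,u[0]-100);y0=max(0,u[1]-70);print(x0,y0)
cv2.imwrite('pics/w16c.png',cv2.resize(f[y0:y0+130,x0:x0+200],None,fx=4,fy=4,interpolation=cv2.INTER_CUBIC))
E
```

```text
34.9 [ 0.71930855 -0.25171245  0.17654445]
[465  61]
365 0
```

View pics/w16c.png

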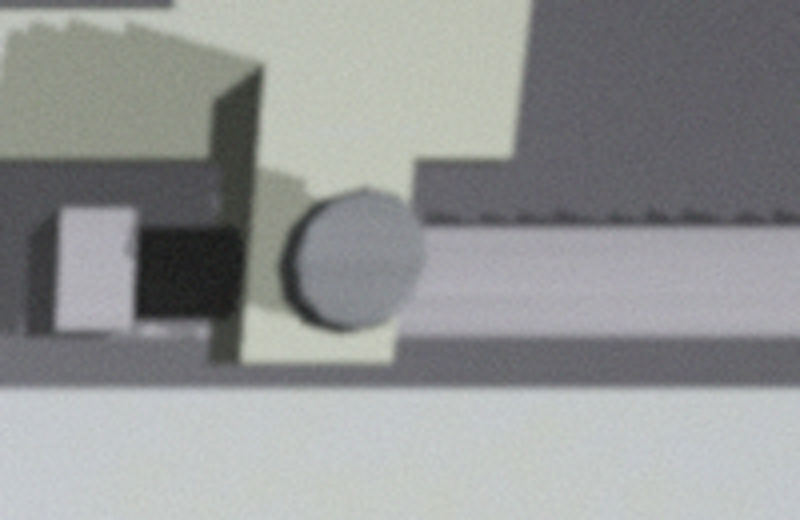

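```bash
python3 - <<'E'
from h import *
c1=tuple(np.load('pics/c15.npy',allow_pickle=True));c2=tuple(np.load('pics/c16.npy',allow_pickle=True))
def tri(u1,u2):
    Ps=[];pts=[]
    for c,u in((c1,u1),(c2,u2)):
        Ps.append(np.c_[c[2].T,-c[2].T@c[3]].astype(float));pts.append(cv2.undistortPoints(np.array([[u]],float),c[0].astype(float),c[1].astype(float)).reshape(2,1))
    X=cv2.triangulatePoints(*Ps,*pts).ravel();return X[:3]/X[3]
b=R.from_euler('z',9.6,degrees=True).as_matrix();C=np.array([.5126,-.171,0])
k=tri((125.5,85.75),(365+128.75,39.25));h=tri((24.75,117.25),(455,65))
print('corner',(k-C)@b,'head',(h-C)@b,'h=',h[2]-k[2]-.045)
E
```

```text
corner [0.0770629  0.00531984 0.07752966] head [ 0.09684483 -0.03553661  0.12132256] h= -0.0012071024112961237
```

```bash
python3 - <<'E'
from plant import r
from h import *
s=r.snapshot('top');f=s['frame'];cv2.imwrite('pics/t17.png',cv2.resize(f[100:320,190:490],None,fx=2.66,fy=2.66))
E
```

```text
(no output)
```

View pics/t17.png

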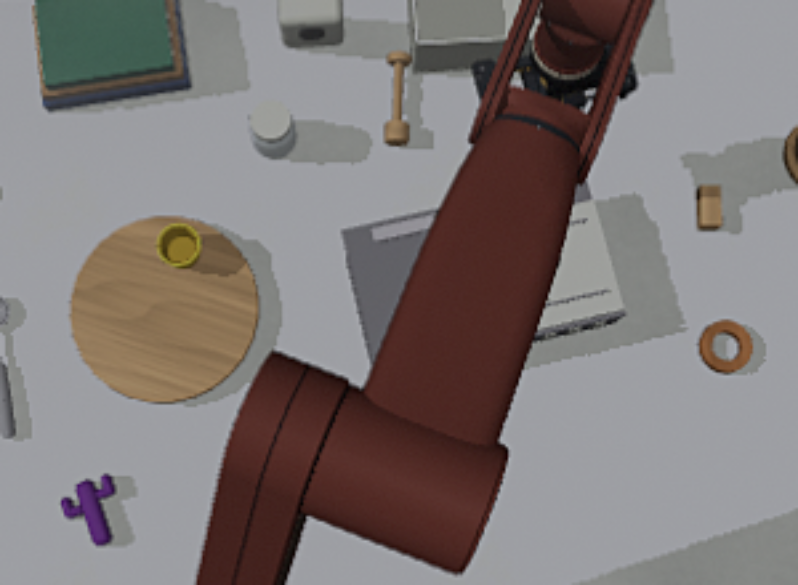

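The cup, jar, rattle, ring, brick and purple look-alike are where they were. The lid is shut and the arm is clear of everything, so I'm handing in.

```bash
python3 -c "
from plant import r
print(r.sign_off()); print(r.get_obs()['time_s'])"
```

```text
the job is handed in; nothing more can be done
None
the job is handed in; nothing more can be done
```

The cactus teether is in the basket's open compartment, and the lid is shut and, by my last check, latched. I handed the job in at about 35 s.

- **Teether:** I set it down about 8 mm above the compartment floor and let go. The wrist picture afterwards showed it lying flat inside.
- **First push on the lid:** The force rose to about 6.5 N on the ramp, then fell to zero. I took that for the click and backed off, but it was wrong. Measuring from two wrist views put the bolt head about 5.5 mm above its latched height, so it had not dropped.
- **Second push:** I pushed again in 0.6 mm steps. The lid moved about 2 mm at roughly 2 N, then stopped firmly at about 7.7 N, which I took for the buffer. The highest push I read was about 7.7 N, well under the 16 N limit.
- **Last check, arm clear:** The same two-view measurement put the bolt at about -1 mm, which is 0 within my measuring error. The lid was about 5 mm past nominal, inside the latched range, and about 4.5 mm further in than after the first push.
- **Other things:** The last top picture showed the cup, jar, rattle, ring, brick and purple look-alike where they were. The spoon showed only in part, and the arm hid part of the basket.

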